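Balance a lacquered letter-box door under the curing lamp

ROBOT

A 7-joint arm with a two-finger parallel gripper is mounted at the origin on the work surface. World frame = base frame: x ahead of the robot, y to its left, z up, the work surface at z = 0. Lengths are in m, angles in rad, forces in N, time in s.
With the tool pointing down it reaches from about 0.425 to 0.925 m from the base axis. Payload 6.8 kg.
Tool frame: the origin (TCP) lies between the finger pads, 19 mm behind the fingertips; this is the grasp point; z points along the fingers, y is the line along which they close (so a half turn about z gives the same grasp; the last joint's range is limited). The gripper opens to 85 mm and grips with 20 to 120 N. Pads are 22 mm wide; open, the fingers measure 114 mm over their backs; the gripper's body (76 mm by 85 mm) begins 54 mm behind the grasp point. The pads swing forward as they close: fully open they stand 13 mm farther back than shut.
Start: joints at [1.228, 0.477, 0.022, 1.555, -0.011, 1.109, -0.083], TCP at [0.157, -0.656, 0.25] pointing down, gripper open.
Joint ranges: [-2.96, 2.96], [-0.34, 2.1], [-1.41, 1.46], [0.24, 2.44], [-1.37, 4.51], [0.17, 1.92], [-2.96, 2.96]. Speed limits (rad/s): [2.39, 2.39, 3.14, 3.14, 3.14, 3.14, 3.14].

INTERFACE

Orientations are given as a unit quaternion [w, x, y, z].
In Python, from station import get_obs, cams, job gives the robot as it stands.
- The arm moves only by the tool arm_command, never from a script. Its argument "rows" is a list that holds one entry, the list of rows, each a list of 5 numbers: the finger opening in mm, from 0 to 85.4, then the shift along the world's x, y, z in units of 60 mm (1.0 is 60 mm), then the turn about the world's z in units of 0.08 rad (1.0 is 0.08 rad). In form: [[[grip, x, y, z, turn], ...]]. A call has exactly 10 rows; each row shifts and turns the commanded pose from where the row before left it; what a row does not reach is not made up. A row lasts 1/8 s, in which the tool goes at most 62.5 mm and 10.7 degrees, less where a joint would pass 70% of its speed; a pose out of reach is approached as far as the arm can. A call with a number of a shift or a turn outside -1 to 1 is refused whole. A call with a gripper value outside its range is refused whole. The fingers move at their own pace and stop on an object; "newtons" is the grip in N (left out, the last holds). Time passes only in rows, so rows that do not move let the fingers close, or fill a call up. It gives the time, the measured TCP pose, the force, the opening and the grip force at its end, in the units of the state.
- get_obs(): the state, without advancing time (a new reading comes with each control period).
- cams.read_camera(name): name is "scene" or "top" or "wrist"; returns the picture (420x560x3 uint8, red, green, blue); there is no depth.
- cams.camera_params(name): a dict with "K" (3x3 intrinsics, pixels), "k1" (the pictures are not rectified: a ray, as slopes to the right and down, at radius r is drawn at 1 + k1 r^2 times it, then the intrinsics apply), "extrinsics" (4x4, takes a point from camera to world coordinates). Camera axes: x right, y down, z forward; pixel columns grow to the right and rows downward; lengths in m; the calibration is good to about 2 mm. A picture is of the moment at which its call begins: read the wrist's pose just before it. camera_params takes no time and is no camera call; for the wrist camera it gives the pose at the moment of the call.
- job.hand_in(): hands the job in; it is judged then, once.
The state is a dict: "t": time; "q": joint angles; "joint_vel": joint speeds; "joint_torque": joint torques, N m; "eef_pos": TCP position; "tool_rot": TCP orientation; "contact_force": force on the tool from outside, world axes, zero at the start; "torque": the same for the moment, N m; "gripper_width": opening from 0.0 (shut) to 1.0 (fully open); "grasp_force": force on a finger pad.
Only numpy, scipy, OpenCV 4.12 (cv2) and the standard library are available. Lean on these libraries where they do the work, as an engineer would, in place of code of your own. Each camera call takes 0.05 s, during which the arm holds its last target. There are 200 camera calls.

TASK

Take the freshly lacquered brass letter-box door by its knob from the wooden spraying stand and set it gently, knob up, on the red domed rest under the curing lamp so that it balances there level by itself. Then turn the lamp's red rotary switch fully to ON, leaving the door balanced and everything else on the bench where it is.

Things in the scene. Friction and masses are not known exactly. Their poses are not given: they have to be found in the camera images.
- door: loose brass letter-box door: plate 120 (x) x 90 (y) x 5 mm, flat back, round knob in one half of its front, black window with paper strip in the other; about 0.26 kg. Starts knob up on the spraying stand, overhanging it all round. Origin: on the back, under its balance point (mass centre 5 mm up); z out of the front, x from window to knob. Plate spans x -64 to +57, y -45 to +45 mm.
- door_knob (a point): centre of the top of the door's knob, the thing to hold it by: upright brass cylinder 24 mm in diameter, standing 32 mm up from the plate's front. It lies 26 mm along the door's x from the balance point and 37 mm above the back.
- spray_stand: fixed wooden spraying stand that carries the door at the start: foot disc 124 mm across, top disc 72 mm across whose top is 50 mm above the bench; origin under its centre on the bench.
- cure_station: fixed curing station: grey base plate (x -80 to 170, y -78 to 138 mm, 12 mm thick), a red domed rest on it at the origin, a slim column (24 mm thick, 417 mm tall) at x 135, y 100 mm, and from it an arm holding a lamp head straight above the rest. Origin on the bench under the rest's axis, z up.
- dome_crown (a point): highest point of the red silicone-covered rest, 100 mm above the bench. The rest is a post 90 mm in diameter ending in a half-sphere of 45 mm radius: a plate touches it at one spot only and tips about 1.4 degrees for each mm that its balance point lies off the crown.
- lamp_window (a point): centre of the lamp head's underside, 345 mm above the bench, 245 mm above the crown. The head is 84 mm (station x) x 104 mm (station y), 52 mm tall. It bars a tool pointing straight down at the rest: reach in beneath it leaning 30 to 45 degrees, e.g. with the gripper's body towards the robot.
- switch_box: fixed grey switch box of the lamp, 130 mm (x) x 120 mm (y), 34 mm high at its front (-x), 109 mm at its back: the top slopes at 30 degrees and carries a yellow plate with the rotary switch in its middle. Origin under its centre on the bench, z up; the switch's axis is the box's direction (-0.5, 0, 0.866).
- switch_grip (a point): middle of the top of the red switch handle, on its axis, 36 mm out from the sloping face: a bar 52 mm long, 13 mm thick, 30 mm high on a red disc 48 mm across, 8 mm thick. At OFF the bar points straight up the slope, at ON 60 degrees clockwise from that, seen facing the plate. The point turns with the handle: x along the bar to its white-marked end, z outward along the switch's axis.
- lamp_switch (a joint): angle of the rotary switch: 0 = OFF, 1.047 rad (60 degrees) = ON, growing clockwise seen from outside. A spring detent resists with up to about 0.1 N m and snaps the handle on to the nearer end from half way.
- lacquer_can: bystander, to be left where it is: spray can of lacquer with a blue label, 58 mm across, 165 mm tall, upright; origin under its centre
- polish_jar: bystander, to be left where it is: jar of brass polish with a green lid, 66 mm across, 62 mm tall; origin under its centre
- masking_tape: bystander, to be left where it is: yellow ring of masking tape lying flat, 92 mm across, 24 mm high; origin under its centre
- screwdriver: bystander, to be left where it is: screwdriver with a blue handle, 160 mm long, 26 mm thick, lying on the bench; origin under its middle
- screw_tray: bystander, to be left where it is: black open tray of small screws, 80 x 60 mm, 26 mm high; origin under its centre
- letter_bundle: bystander, to be left where it is: flat bundle of letters, 110 x 220 mm, 30 mm high; origin under its centre
- mug: bystander, to be left where it is: blue mug, 82 mm across, 95 mm tall; origin under its centre
- parcel_door: bystander, to be left where it is: finished larger brass door without a knob, 130 x 160 x 5 mm, lying flat on the bench; origin under its centre
Mind the look-alikes: they are no part of the job. Leave any blue look-alike of the door alone. What is shaped like the switch_box but purple is not meant.

How it is judged:
On the way, in this order (a step that is already met when the one before it is completed fails the run):
1. the door, held by its knob (tool point within 35 mm of the knob's top), is lifted off the spraying stand (distance between the grasp point and door_knob below 0.035 m and contact force between the fingers and door above 0.5 N and z of door in the frame of spray_stand above 0.065 m and contact force between door and spray_stand below 0.05 N and value of joint lamp_switch below 0.15 rad), for 0.1 s.
2. with the lamp still off, the door stands balanced level on the domed rest, let go and still (angle between door's own z axis and vertical below 0.15 rad and horizontal distance between door and dome_crown below 0.02 m and z of door in the frame of dome_crown between -0.008 and 0.008 m and contact force between door and cure_station above 0.5 N and contact force between the fingers and door below 0.1 N and linear speed of door below 0.03 m/s and angular speed of door below 0.3 rad/s and value of joint lamp_switch below 0.15 rad), for 0.4 s.
3. the lamp switch is turned to ON (value of joint lamp_switch above 0.95 rad), for 0.2 s.
At the end, for the whole second after the job is handed in: The door rests knob up on the dome alone: balance point within 20 mm of the crown horizontally and 8 mm in height, tilted less than 0.15 rad, still (under 0.03 m/s and 0.3 rad/s) and not touched by the fingers; the switch stands at more than 0.95 rad (ON) (angle between door's own z axis and vertical below 0.15 rad and horizontal distance between door and dome_crown below 0.02 m and z of door in the frame of dome_crown between -0.008 and 0.008 m and contact force between door and cure_station above 0.5 N and contact force between the fingers and door below 0.1 N and linear speed of door below 0.03 m/s and angular speed of door below 0.3 rad/s and value of joint lamp_switch above 0.95 rad).
It fails at once if the door is dropped: it moves faster than 0.4 m/s with no finger on it (linear speed of door above 0.4 m/s and contact force between the fingers and door below 0.05 N).
It fails at once if the door is slammed or pressed on the curing station with more than 40 N (contact force between door and cure_station above 40 N).
It fails at once if a bystander on the bench is pushed more than 25 mm from its place (distance of any of lacquer_can, polish_jar, masking_tape, screwdriver, screw_tray, letter_bundle, mug, parcel_door from where it was at the start of the episode above 0.025 m).
It also fails if it takes over 72 s, if anything falls off the work surface, if the arm or the gripper's body presses on something with over 40 N, if the wrist force passes 120 N, or if a joint passes its speed limit or range.

## Working session

There is one attempt and no reset: what is moved stays moved. The work goes in short steps, Python scripts to look and compute and a tool call to move; the robot and the scene stay as the last step left them, time stands still between calls to the robot, and variables do not carry over. Pictures are saved under pics/ and viewed, at most 10 in all, crops included, and the job is handed in when it is done.

Besides the shell and the picture viewer there is one more tool, called after ">>>" as a command line: name --argument value ..., lists and objects as JSON in quotes. arm_command: Moves the arm, as the interface text tells. Its arguments: {"type":"object","properties":{"rows":{"type":"array"},"newtons":{"type":"number"}},"required":["rows"]}

```bash
mkdir -p pics; ls
cat > h.py <<'E'
import numpy as np, cv2
from station import get_obs, cams, job
def ray(P,u,v):
    K=P["K"];K=np.array(K);x=(u-K[0,2])/K[0,0];y=(v-K[1,2])/K[1,1]
    a,b=x,y
    for _ in range(20):
        s=1+P["k1"]*(a*a+b*b);a,b=x/s,y/s
    T=np.array(P["extrinsics"]);return T[:3,3],T[:3,:3]@np.array([a,b,1.])
def onz(P,u,v,z):
    o,d=ray(P,u,v);return o+d*(z-o[2])/d[2]
def proj(P,p):
    T=np.array(P["extrinsics"]);c=T[:3,:3].T@(np.array(p)-T[:3,3]);a,b=c[:2]/c[2];s=1+P["k1"]*(a*a+b*b)
    K=np.array(P["K"]);return np.array([K[0,0]*a*s+K[0,2],K[1,1]*b*s+K[1,2]])
def tri(P1,a,P2,b):
    o1,d1=ray(P1,*a);o2,d2=ray(P2,*b);A=np.stack([d1,-d2],1);s=np.linalg.lstsq(A,o2-o1,rcond=None)[0]
    p,q=o1+s[0]*d1,o2+s[1]*d2;return (p+q)/2,np.linalg.norm(p-q)
E
python3 - <<'E'
from h import *
for n in ["top","scene"]:
    cv2.imwrite(f"pics/{n}0.png",cams.read_camera(n)[...,::-1])
    P=cams.camera_params(n);print(n,P["K"],P["k1"],np.round(P["extrinsics"],3))
o=get_obs();print(o)
E
```

```text
pics
top [[408.81083931   0.         284.88769016]
 [  0.         408.81083931 210.43614845]
 [  0.           0.           1.        ]] -0.039976293789773264 [[ 0.027 -0.994  0.11   0.33 ]
 [-1.    -0.025  0.017 -0.013]
 [-0.014 -0.111 -0.994  1.535]
 [ 0.     0.     0.     1.   ]]
scene [[452.40078305   0.         278.47014878]
 [  0.         452.40078305 210.65872485]
 [  0.           0.           1.        ]] 0.026284922642572567 [[-0.581  0.562 -0.589  1.362]
 [ 0.814  0.416 -0.406  0.592]
 [ 0.017 -0.715 -0.699  1.232]
 [ 0.     0.     0.     1.   ]]
{'t': 0.1, 'q': array([ 1.22789671,  0.47773172,  0.0223207 ,  1.5563373 , -0.01150135,
        1.10929792, -0.0830893 ]), 'joint_vel': array([-0.00088129, -0.00072369, -0.00090956, -0.0021626 , -0.00067531,
       -0.00093348,  0.00071473]), 'joint_torque': array([ 4.88120088e-03, -5.97752059e+01,  1.61388561e+00, -2.81948483e+01,
        1.29009041e-02,  5.03813411e-03, -3.51453821e-05]), 'eef_pos': array([ 0.15692729, -0.65599385,  0.24911936]), 'tool_rot': array([-8.09445481e-04,  9.93113301e-01,  1.17154994e-01, -1.50214878e-04]), 'contact_force': array([-0.38389263,  0.04917578,  0.43087894]), 'torque': array([-0.026433  , -0.0110492 , -0.01862913]), 'grasp_force': 0.0, 'gripper_width': 1.0014552022122043}
```

View pics/top0.png

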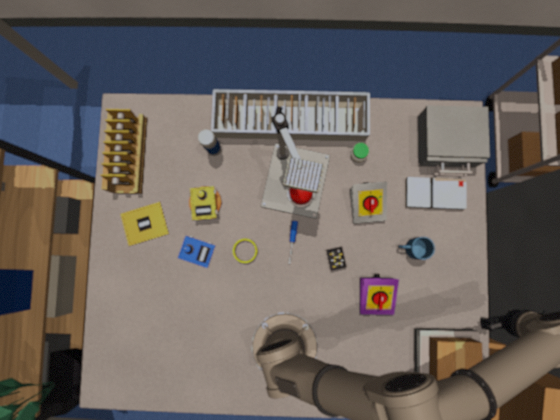

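View pics/scene0.png

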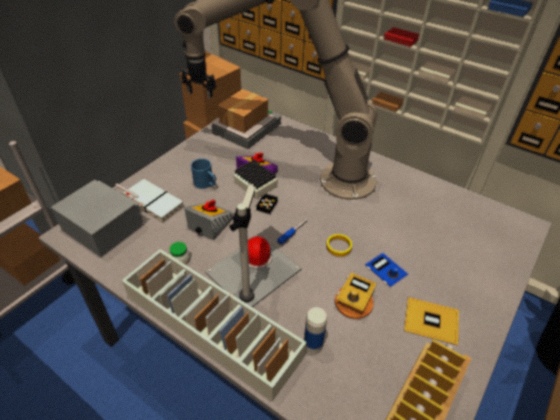

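The moves offer only shifts and yaw, so I'll check first whether the tool can lean at all at the reach limits. Straight up from here is free space.

>>> arm_command --rows '[[[85, 0, 0, 0.8, 0], [85, 0, 0, 0.8, 0], [85, 0, 0, 0.8, 0], [85, 0, 0, 0.8, 0], [85, 0, 0, 0.8, 0], [85, 0, 0, 0.8, 0], [85, 0, 0, 0.8, 0], [85, 0, 0, 0.8, 0], [85, 0, 0, 0.8, 0], [85, 0, 0, 0.8, 0]]]'

```text
t: 1.35
eef_pos: [0.1522, -0.6357, 0.6787]
tool_rot: [0.036, 0.992, 0.117, 0.004]
contact_force: [-0.4, -0.8, -0.7]
gripper_width: 0.994
grasp_force: 0.0
```

Run:
```python
from h import *
o=get_obs();print({k:np.round(o[k],3) for k in("t","q","eef_pos","tool_rot")})
for n in["top","scene"]:
    I=cams.read_camera(n);np.save(f"{n}.npy",I)
I=np.load("top.npy");cv2.imwrite("pics/topc.png",cv2.resize(I[85:315,95:415][...,::-1],None,fx=2.5,fy=2.5,interpolation=cv2.INTER_CUBIC))
I=np.load("scene.npy");cv2.imwrite("pics/scenec.png",cv2.resize(I[140:360,120:420][...,::-1],None,fx=2.6,fy=2.6,interpolation=cv2.INTER_CUBIC))
```

```text
{'t': np.float64(1.35), 'q': array([ 1.04 ,  0.38 ,  0.376,  0.794, -0.148,  1.915, -0.005]), 'eef_pos': array([ 0.152, -0.636,  0.679]), 'tool_rot': array([0.036, 0.992, 0.117, 0.004])}
```

View pics/topc.png

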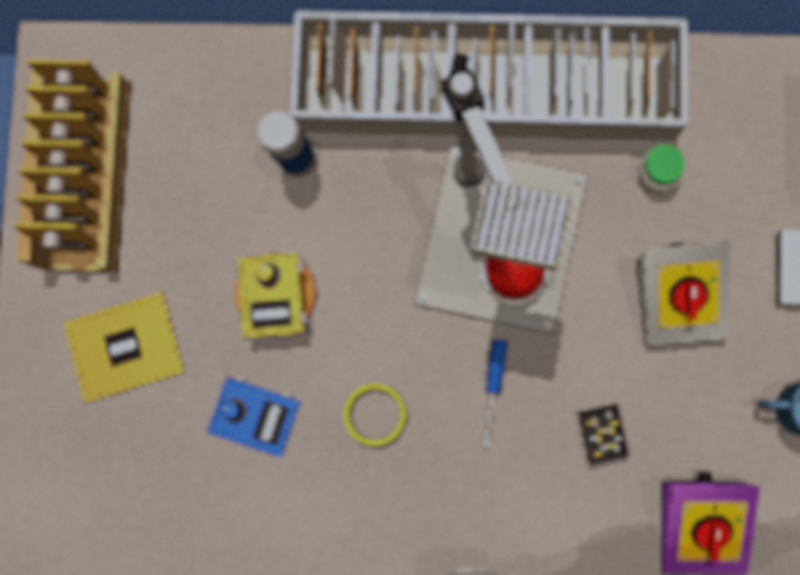

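View pics/scenec.png

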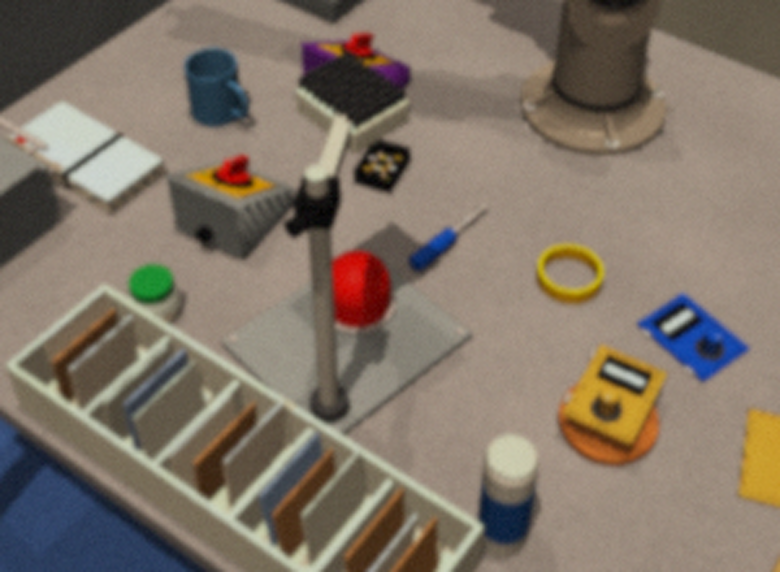

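Top crop: knob at about (202,193) px, blue look-alike below it, dome (301,195), grey box switch (371,203). The out-of-reach move did start a lean (about 4°), because joint 6 sits at its limit. I'll continue up to build more.

>>> arm_command --rows '[[[85, 0, 0, 0.8, 0], [85, 0, 0, 0.8, 0], [85, 0, 0, 0.8, 0], [85, 0, 0, 0.8, 0], [85, 0, 0, 0.8, 0], [85, 0, 0, 0.8, 0], [85, 0, 0, 0, 0], [85, 0, 0, 0, 0], [85, 0, 0, 0, 0], [85, 0, 0, 0, 0]]]'

```text
t: 2.7
eef_pos: [0.1408, -0.5878, 0.8005]
tool_rot: [0.144, 0.983, 0.116, 0.018]
contact_force: [-0.2, -0.1, 0.6]
gripper_width: 0.99
grasp_force: 0.0
```

```bash
cat >> h.py <<'E'
from scipy.spatial.transform import Rotation as R
def st():
    o=get_obs();q=o["tool_rot"];M=R.from_quat([q[1],q[2],q[3],q[0]]).as_matrix()
    print("t",round(float(o["t"]),2),"q",np.round(o["q"],3),"p",np.round(o["eef_pos"],4));print("z",np.round(M[:,2],3),"y",np.round(M[:,1],3),"lean",round(float(np.degrees(np.arccos(-M[2,2]))),1),"az z",round(float(np.degrees(np.arctan2(M[1,2],M[0,2]))),1),"az y",round(float(np.degrees(np.arctan2(M[1,1],M[0,1]))),1),"F",np.round(o["contact_force"],1),"w",round(float(o["gripper_width"]),3),"g",o["grasp_force"]);return o,M
E
python3 - <<'E'
from h import *
st()
Ps={n:cams.camera_params(n) for n in("top","scene")}
IM={n:np.load(n+".npy") for n in Ps}
def blobs(n,lo,hi,amin):
    h=cv2.cvtColor(cv2.GaussianBlur(IM[n],(3,3),0),cv2.COLOR_RGB2HSV)
    m=cv2.inRange(h,lo,hi)
    c,_=cv2.findContours(m,cv2.RETR_EXTERNAL,cv2.CHAIN_APPROX_NONE)
    for k in c:
        if cv2.contourArea(k)>amin:
            x=cv2.minAreaRect(k);M=cv2.moments(k);print(n,np.round([M["m10"]/M["m00"],M["m01"]/M["m00"]],1),cv2.contourArea(k),np.round(cv2.boxPoints(x),1).tolist())
print("yellow");[blobs(n,(18,110,90),(34,255,255),40) for n in Ps]
print("red");[blobs(n,(0,190,90),(5,255,255),25) for n in Ps]
P=Ps["top"]
print("knob top@.087",onz(P,201.8,193,.087),"window",onz(P,203.3,211,.055))
print("base plate corners",[np.round(onz(P,95+a/2.5,85+b/2.5,.012)[:2],3) for a,b in((455,150),(584,178),(553,328),(418,303))])
print("dome(z.1) from scene",onz(Ps["scene"],120+358/2.6,140+288/2.6,.08))
print("switch",onz(P,95+689/2.5,85+297/2.5,.09))
print("box corners bottom",[np.round(onz(P,95+a/2.5,85+b/2.5,z)[:2],3) for a,b,z in((648,348,.034),(725,340,.034),(640,252,.109),(730,243,.109))])
E
```

```text
t 2.7 q [ 0.921  0.257  0.513  0.704 -0.154  1.915 -0.009] p [ 0.1408 -0.5878  0.8005]
z [ 0.068 -0.28  -0.958] y [ 0.223 -0.931  0.288] lean 16.7 az z -76.4 az y -76.6 F [-0.2 -0.1  0.6] w 0.99 g 0.0
yellow
top [459.5 359.3] 380.5 [[453.0, 340.0], [465.0, 340.0], [465.0, 381.0], [453.0, 381.0]]
top [379.2 294.9] 280.0 [[367.0, 286.0], [392.0, 286.0], [392.0, 307.0], [367.0, 307.0]]
top [244.7 250.4] 452.0 [[233.0, 238.0], [257.0, 238.0], [257.0, 262.0], [233.0, 262.0]]
top [144.  223.4] 1293.0 [[119.4000015258789, 213.0], [159.3000030517578, 201.60000610351562], [168.5, 233.8000030517578], [128.60000610351562, 245.1999969482422]]
top [370.1 202.2] 575.0 [[358.0, 189.0], [382.0, 189.0], [382.0, 215.0], [358.0, 215.0]]
top [202.7 203. ] 736.0 [[190.0, 187.0], [216.0, 187.0], [216.0, 219.0], [190.0, 219.0]]
top [112.7 174.7] 87.5 [[101.5, 176.39999389648438], [103.19999694824219, 168.60000610351562], [125.5, 173.60000610351562], [123.80000305175781, 181.39999389648438]]
top [113.4 163.7] 87.0 [[103.0, 159.0], [126.0, 159.0], [126.0, 166.0], [103.0, 166.0]]
top [114.6 152.6] 87.0 [[103.
[... 2576 characters left out ...]
]]
scene [257.7 157.5] 44.0 [[253.0, 154.0], [262.0, 154.0], [262.0, 161.0], [253.0, 161.0]]
scene [398.7  37.9] 182.5 [[384.20001220703125, 37.900001525878906], [386.3999938964844, 30.200000762939453], [413.6000061035156, 38.0], [411.3999938964844, 45.70000076293945]]
knob top@.087 [0.54583064 0.31199703 0.087     ] window [0.48422177 0.31036494 0.055     ]
base plate corners [array([0.749, 0.05 ]), array([ 0.71 , -0.148]), array([ 0.48 , -0.105]), array([0.512, 0.098])]
dome(z.1) from scene [ 0.58806277 -0.02180682  0.08      ]
switch [ 0.52125959 -0.29294473  0.09      ]
box corners bottom [array([ 0.452, -0.244]), array([ 0.466, -0.357]), array([ 0.581, -0.22 ]), array([ 0.597, -0.347])]
```

Yellow and red blobs give the door, dome and box. Base plate corners land at station size (about 250×216), so those points are credible. Leaning works and seems to persist, but this lean is about the wrong tool axis (fingers close within the lean plane). I'll carry it to the free bench in front, see that it persists, take it out at the inner reach limit, then turn 90° and lean again.

>>> arm_command --rows '[[[85, 0.5, 0.6, -0.5, 1], [85, 0.5, 0.6, -0.5, 1], [85, 0.5, 0.6, -0.5, 1], [85, 0.5, 0.6, -0.5, 1], [85, 0.5, 0.6, -0.5, 1], [85, 0.5, 0.6, -0.5, 1], [85, 0.5, 0.6, -0.5, 1], [85, 0.5, 0.6, -0.5, 1], [85, 0.5, 0.6, -0.5, 1], [85, 0.5, 0.6, -0.5, 1]]]'

```text
t: 3.95
eef_pos: [0.441, -0.2261, 0.5002]
tool_rot: [0.127, 0.859, 0.49, 0.073]
contact_force: [-0.3, -0.5, 0.7]
gripper_width: 0.995
grasp_force: 0.0
```

```bash
python3 -c "
from h import *
st()"
```

```text
t 3.95 q [ 0.331 -0.128 -0.02   1.76   0.064  1.223 -0.236] p [ 0.441  -0.2261  0.5002]
z [ 0.25  -0.146 -0.957] y [ 0.824 -0.487  0.289] lean 16.8 az z -30.3 az y -30.6 F [-0.3 -0.5  0.7] w 0.995 g 0.0
```

>>> arm_command --rows '[[[85, -0.2, 0.44, -0.7, 0.9], [85, -0.2, 0.44, -0.7, 0.9], [85, -0.2, 0.44, -0.7, 0.9], [85, -0.2, 0.44, -0.7, 0.9], [85, -0.2, 0.44, -0.7, 0.9], [85, -0.2, 0.44, -0.7, 0.9], [85, -0.2, 0.44, -0.7, 0.9], [85, -0.4, 0, 0, 0], [85, -0.4, 0, 0, 0], [85, 0, 0, 0, 0]]]'

```text
t: 5.2
eef_pos: [0.3293, -0.0605, 0.236]
tool_rot: [0.109, 0.725, 0.672, 0.1]
contact_force: [0.3, -0.4, 0.5]
gripper_width: 0.997
grasp_force: 0.0
```

```bash
python3 -c "
from h import *
st()"
```

```text
t 5.2 q [ 0.755 -0.257 -0.634  2.436 -0.274  0.632  0.236] p [ 0.3293 -0.0605  0.236 ]
z [ 0.292 -0.024 -0.956] y [ 0.953 -0.073  0.293] lean 17.0 az z -4.8 az y -4.4 F [ 0.3 -0.4  0.5] w 0.997 g 0.0
```

Lean persists and only changes with joint 6 saturated. So: turn the tool about 110° relative to the arm, then lean again at the top. The two leans combine into one with the closing line level.

>>> arm_command --rows '[[[85, 0.2, 0.43, 0.8, -1], [85, 0.2, 0.43, 0.8, -1], [85, 0.2, 0.43, 0.8, -1], [85, 0.2, 0.43, 0.8, -1], [85, 0.2, 0.43, 0.8, -1], [85, 0.2, 0.43, 0.8, -1], [85, 0.2, 0.43, 0.8, -1], [85, 0.2, 0.43, 0.8, -1], [85, 0.2, 0.43, 0.8, -1], [85, 0.2, 0.43, 0.8, -1]]]'

```text
t: 6.45
eef_pos: [0.4439, 0.1837, 0.6864]
tool_rot: [0.135, 0.92, 0.364, 0.057]
contact_force: [0.3, -1.1, 0.6]
gripper_width: 0.994
grasp_force: 0.0
```

>>> arm_command --rows '[[[85, 0, 0, 0, -1], [85, 0, 0, 0, -1], [85, 0, 0, 0, -1], [85, 0, 0, 0, -1], [85, 0, 0, 0, -1], [85, 0, 0, 0, -1], [85, 0, 0, 0.8, 0], [85, 0, 0, 0.8, 0], [85, 0, 0, 0.8, 0], [85, 0, 0, 0.8, 0]]]'

```text
t: 7.7
eef_pos: [0.4844, 0.1762, 0.6836]
tool_rot: [0.141, 0.959, 0.247, 0.008]
contact_force: [1.7, -0.0, -1.5]
gripper_width: 0.992
grasp_force: 0.0
```

```bash
python3 -c "
from h import *
st()"
```

```text
t 7.7 q [-1.562  0.269  1.337  1.144  0.022  1.914 -1.294] p [0.4844 0.1762 0.6836]
z [ 0.084 -0.266 -0.96 ] y [ 0.472 -0.838  0.274] lean 16.2 az z -72.5 az y -60.6 F [ 1.7 -0.  -1.5] w 0.992 g 0.0
```

>>> arm_command --rows '[[[85, 0, 0, 0.8, 0], [85, 0, 0, 0.8, 0], [85, 0, 0, 0.8, 0], [85, 0, 0, 0.8, 0], [85, 0, 0, 0.8, 0], [85, 0, 0, 0.8, 0], [85, 0, 0, 0.8, 0], [85, 0, 0, 0.8, 0], [85, 0, 0, 0.8, 0], [85, 0, 0, 0.8, 0]]]'

```text
t: 8.95
eef_pos: [0.5091, 0.1095, 0.8817]
tool_rot: [0.17, 0.931, 0.263, 0.189]
contact_force: [-0.1, 0.2, -0.3]
gripper_width: 0.997
grasp_force: 0.0
```

```bash
python3 -c "
from h import *
st()"
```

```text
t 8.95 q [-1.465  0.238  1.455  0.744  0.013  1.915 -1.08 ] p [0.5091 0.1095 0.8817]
z [ 0.442 -0.217 -0.871] y [ 0.426 -0.804  0.416] lean 29.5 az z -26.1 az y -62.1 F [-0.1  0.2 -0.3] w 0.997 g 0.0
```

>>> arm_command --rows '[[[85, 0, 0.32, -0.4, -1], [85, 0, 0.32, -0.4, -1], [85, 0, 0.32, -0.4, -1], [85, 0, 0.32, -0.4, -1], [85, 0, 0.32, -0.4, -1], [85, 0, 0.32, -0.4, -1], [85, 0, 0.32, -0.4, -1], [85, 0, 0.32, -0.4, -1], [85, 0, 0.32, -0.4, -1], [85, 0, 0.32, -0.4, -1]]]'

```text
t: 10.2
eef_pos: [0.5095, 0.3021, 0.6415]
tool_rot: [0.23, 0.96, -0.122, 0.108]
contact_force: [0.1, 0.6, -0.6]
gripper_width: 0.99
grasp_force: 0.0
```

```bash
python3 -c "
from h import *
st()"
```

```text
t 10.2 q [-1.519  0.606  1.417  1.044 -0.096  1.902 -2.021] p [0.5095 0.3021 0.6415]
z [ 0.152 -0.467 -0.871] y [-0.284 -0.865  0.414] lean 29.4 az z -72.0 az y -108.2 F [ 0.1  0.6 -0.6] w 0.99 g 0.0
```

>>> arm_command --rows '[[[85, 0, 0, 0.8, 0], [85, 0, 0, 0.8, 0], [85, 0, 0, 0.8, 0], [85, 0, 0, 0.8, 0], [85, 0, 0, 0.8, 0], [85, 0, 0, 0.8, 0], [85, 0, 0, 0, 0], [85, 0, 0, 0, 0], [85, 0, 0, 0, 0], [85, 0, 0, 0, 0]]]'

```text
t: 11.45
eef_pos: [0.5045, 0.2317, 0.7882]
tool_rot: [0.207, 0.953, -0.093, 0.199]
contact_force: [-0.4, -1.3, 0.3]
gripper_width: 0.995
grasp_force: 0.0
```

```bash
python3 -c "
from h import *
st()"
```

```text
t 11.45 q [-1.56   0.44   1.455  0.878  0.075  1.915 -1.913] p [0.5045 0.2317 0.7882]
z [ 0.341 -0.431 -0.835] y [-0.26  -0.897  0.357] lean 33.3 az z -51.7 az y -106.2 F [-0.4 -1.3  0.3] w 0.995 g 0.0
```

>>> arm_command --rows '[[[85, 0, 0, 0, -1], [85, 0, 0, 0, -1], [85, 0, 0, 0, -1], [85, 0, 0, 0, -1], [85, 0, 0, 0, -1], [85, 0, 0, 0, -1], [85, 0, 0, 0, -1], [85, 0, 0, 0, -1], [85, 0, 0, 0.5, 0], [85, 0, 0, 0.5, 0]]]'

```text
t: 12.7
eef_pos: [0.5146, 0.1711, 0.7356]
tool_rot: [0.242, 0.877, -0.363, 0.203]
contact_force: [-0.3, -0.2, 0.6]
gripper_width: 0.996
grasp_force: 0.0
```

```bash
python3 -c "
from h import *
st()"
```

```text
t 12.7 q [-1.497  0.482  1.455  1.012  0.156  1.915 -2.384] p [0.5146 0.1711 0.7356]
z [ 0.18  -0.571 -0.801] y [-0.734 -0.62   0.277] lean 36.8 az z -72.5 az y -139.8 F [-0.3 -0.2  0.6] w 0.996 g 0.0
```

>>> arm_command --rows '[[[85, 0, 0, 0, -1], [85, 0, 0, 0, -1], [85, 0, 0, 0, -1], [85, 0, 0, 0.5, 0], [85, 0, 0, 0.5, 0], [85, 0, 0, 0.5, 0], [85, 0, 0, 0.5, 0], [85, 0, 0, 0, 0], [85, 0, 0, 0, 0], [85, 0, 0, 0, 0]]]'

```text
t: 13.95
eef_pos: [0.5251, 0.121, 0.7614]
tool_rot: [0.243, 0.831, -0.444, 0.231]
contact_force: [0.9, -0.7, -0.2]
gripper_width: 0.992
grasp_force: 0.0
```

```bash
python3 -c "
from h import *
st()"
```

```text
t 13.95 q [-1.426  0.465  1.454  0.98   0.211  1.915 -2.49 ] p [0.5251 0.121  0.7614]
z [ 0.168 -0.609 -0.775] y [-0.85  -0.488  0.199] lean 39.2 az z -74.6 az y -150.1 F [ 0.9 -0.7 -0.2] w 0.992 g 0.0
```

>>> arm_command --rows '[[[85, 0, 0, 0, -1], [85, 0, 0, 0, -1], [85, 0, 0, 0, -1], [85, 0, 0, 0, -1], [85, 0, 0, 0.6, 0], [85, 0, 0, 0.6, 0], [85, 0, 0, 0.6, 0], [85, 0, 0, 0.6, 0], [85, 0, 0, 0, 0], [85, 0, 0, 0, 0]]]'

```text
t: 15.2
eef_pos: [0.5367, 0.0527, 0.7933]
tool_rot: [0.251, 0.757, -0.542, 0.265]
contact_force: [0.4, -0.6, -0.3]
gripper_width: 0.996
grasp_force: 0.0
```

```bash
python3 -c "
from h import *
st()"
```

```text
t 15.2 q [-1.298  0.467  1.454  0.925  0.264  1.915 -2.606] p [0.5367 0.0527 0.7933]
z [ 0.129 -0.667 -0.734] y [-0.953 -0.287  0.093] lean 42.8 az z -79.0 az y -163.3 F [ 0.4 -0.6 -0.3] w 0.996 g 0.0
```

>>> arm_command --rows '[[[85, 0, 0, 0, -1], [85, 0, 0, 0, -1], [85, 0, 0, 0, -1], [85, 0, 0, 0.7, 0], [85, 0, 0, 0.7, 0], [85, 0, 0, 0.7, 0], [85, 0, 0, 0, 0], [85, 0, 0, 0, 0], [85, 0, 0, 0, 0], [85, 0, 0, 0, 0]]]'

```text
t: 16.45
eef_pos: [0.5414, -0.0051, 0.8287]
tool_rot: [0.263, 0.693, -0.602, 0.296]
contact_force: [-1.4, -0.5, -1.0]
gripper_width: 0.994
grasp_force: 0.0
```

```bash
python3 -c "
from h import *
st()"
```

```text
t 16.45 q [-1.171  0.476  1.454  0.853  0.307  1.915 -2.656] p [ 0.5414 -0.0051  0.8287]
z [ 0.093 -0.721 -0.687] y [-0.991 -0.136  0.008] lean 46.6 az z -82.6 az y -172.2 F [-1.4 -0.5 -1. ] w 0.994 g 0.0
```

The tool now has a level closing line and a 46.6° lean. Next, turn the lean azimuth forward while moving towards the door.

>>> arm_command --rows '[[[85, -0.08, 0.21, -0.3, 1], [85, -0.08, 0.21, -0.3, 1], [85, -0.08, 0.21, -0.3, 1], [85, -0.08, 0.21, -0.3, 1], [85, -0.08, 0.21, -0.3, 1], [85, -0.08, 0.21, -0.3, 1], [85, -0.08, 0.21, -0.3, 1], [85, -0.08, 0.21, -0.3, 1], [85, -0.08, 0.21, -0.3, 1], [85, -0.08, 0.21, -0.3, 1]]]'

```text
t: 17.7
eef_pos: [0.5403, 0.1148, 0.6931]
tool_rot: [0.164, 0.856, -0.34, 0.352]
contact_force: [0.9, -0.6, -0.3]
gripper_width: 0.997
grasp_force: 0.0
```

>>> arm_command --rows '[[[85, -0.08, 0.21, -0.45, 1], [85, -0.08, 0.21, -0.45, 1], [85, -0.08, 0.21, -0.45, 1], [85, -0.08, 0.21, -0.45, 1], [85, -0.08, 0.21, -0.45, 1], [85, -0.08, 0.21, -0.45, 1], [85, -0.08, 0.21, -0.45, 1], [85, -0.08, 0.21, -0.45, 1], [85, -0.08, 0.21, -0.45, 1], [85, -0.08, 0.21, -0.45, 1]]]'

```text
t: 18.95
eef_pos: [0.4964, 0.2326, 0.4383]
tool_rot: [0.022, 0.922, -0.0, 0.387]
contact_force: [1.0, -0.7, -0.6]
gripper_width: 1.002
grasp_force: 0.0
```

```bash
cat > m.py <<'E'
from h import *
st()
Ps={n:cams.camera_params(n) for n in("top","scene")}
IM={n:np.load(n+".npy") for n in Ps}
# dome: silhouette circle in scene -> ray through sphere centre (z=.055)
def mask(n,lo,hi,box):
    m=cv2.inRange(cv2.cvtColor(IM[n],cv2.COLOR_RGB2HSV),lo,hi);k=np.zeros_like(m);a,b,c,d=box;k[b:d,a:c]=m[b:d,a:c]
    c,_=cv2.findContours(k,cv2.RETR_EXTERNAL,cv2.CHAIN_APPROX_NONE);return max(c,key=cv2.contourArea)
c=mask("scene",(0,150,60),(8,255,255),(235,220,290,280))[:,0].astype(float)
b=c[(c[:,0]>250)&(c[:,1]<256)]
A=np.c_[2*b,np.ones(len(b))];s=np.linalg.lstsq(A,(b**2).sum(1),rcond=None)[0];r=np.sqrt(s[2]+s[0]**2+s[1]**2)
print("circle",s[:2],r,"expect r",452*.045/np.linalg.norm(np.array(Ps["scene"]["extrinsics"])[:3,3]-[.565,-.045,.055]))
print("dome axis",onz(Ps["scene"],s[0],s[1],.055))
# lamp-head blobs unused. door plate
for n,box in(("top",(180,175,225,225)),("scene",(330,260,385,320))):
    c=mask(n,(18,110,70),(34,255,255),box);h=cv2.convexHull(c);q=cv2.minAreaRect(h);print(n,[np.round(onz(Ps[n],*p,.055)[:2],3) for p in cv2.boxPoints(q)],np.round(onz(Ps[n],*q[0],.055),3))
print("knob tri",tri(Ps["top"],(201.8,193),Ps["scene"],(120+607/2.6,140+398/2.6)))
print("win tri",tri(Ps["top"],(203.3,211),Ps["scene"],(120+626/2.6,140+373/2.6)))
print("switch tri",tri(Ps["top"],(370.2,203),Ps["scene"],(209.6,205.9)))
E
python3 m.py
```

```text
t 18.95 q [-0.947 -0.146  0.046  2.083  0.865  0.887 -2.931] p [0.4964 0.2326 0.4383]
z [ 0.713 -0.042 -0.7  ] y [-0.018 -0.999  0.041] lean 45.6 az z -3.3 az y -91.0 F [ 1.  -0.7 -0.6] w 1.002 g 0.0
circle [256.84407273 249.01184153] 12.60946098782198 expect r 13.057070618286742
dome axis [ 0.56673867 -0.0422569   0.055     ]
top [array([0.57, 0.37]), array([0.581, 0.275]), array([0.461, 0.259]), array([0.45 , 0.353])] [0.515 0.314 0.055]
scene [array([0.583, 0.28 ]), array([0.457, 0.261]), array([0.454, 0.356]), array([0.577, 0.369])] [0.519 0.317 0.055]
knob tri (array([0.54668711, 0.31637924, 0.07533494]), np.float64(0.003914408995162255))
win tri (array([0.48374239, 0.31228581, 0.05274591]), np.float64(0.003160995936637822))
switch tri (array([ 0.52451181, -0.29208747,  0.08447953]), np.float64(0.0011430988489338765))
```

>>> arm_command --rows '[[[85, -0.02, 0.14, -0.2, 1], [85, -0.02, 0.14, -0.6, 1], [85, -0.02, 0.14, -0.6, 1], [85, -0.02, 0.14, -0.7, 1], [85, -0.02, 0.14, -0.7, 1], [85, -0.02, 0.14, -0.7, 1], [85, 0, 0.1, -0.7, 0], [85, 0, 0, -0.5, 0], [85, 0, 0, 0, 0], [85, 0, 0, 0, 0]]]'

```text
t: 20.2
eef_pos: [0.5002, 0.2652, 0.2846]
tool_rot: [-0.048, 0.911, 0.188, 0.363]
contact_force: [0.2, 0.9, -0.0]
gripper_width: 0.995
grasp_force: 0.0
```

Run:
```python
from h import *
st()
P=cams.camera_params("wrist");I=cams.read_camera("wrist");np.save("w.npy",I);cv2.imwrite("pics/w1.png",I[...,::-1])
print([np.round(proj(P,p),0) for p in((.546,.317,.087),(.484,.312,.055))])
```

```text
t 20.2 q [-0.745  0.01  -0.005  2.301  1.165  0.304 -2.958] p [0.5002 0.2652 0.2846]
z [ 0.644  0.224 -0.731] y [ 0.377 -0.925  0.049] lean 43.0 az z 19.2 az y -67.8 F [ 0.2  0.9 -0. ] w 0.995 g 0.0
[array([234., 276.]), array([214., 345.])]
```

View pics/w1.png

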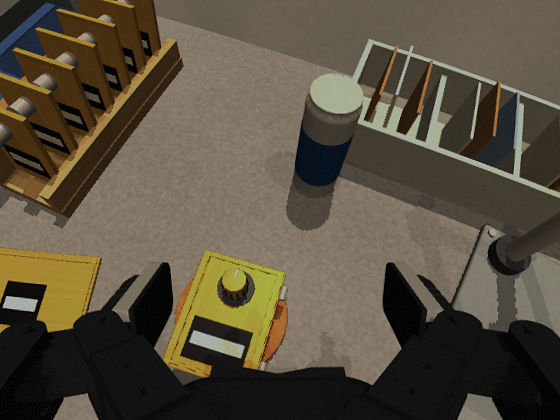

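Wrist picture: knob at (234,280), where predicted, so door position is confirmed. But joints 6 and 7 are near limits, so I'll fit a quick kinematic model from the logged poses to choose a feasible lean azimuth.

```bash
cat > k.py <<'E'
import numpy as np, itertools
from scipy.optimize import least_squares
from scipy.spatial.transform import Rotation as R
D=[([1.22789671,.47773172,.0223207,1.5563373,-.01150135,1.10929792,-.0830893],[.15692729,-.65599385,.24911936],[0.234,-.972,0]),
([.921,.257,.513,.704,-.154,1.915,-.009],[.1408,-.5878,.8005],[.223,-.931,.288]),
([.331,-.128,-.02,1.76,.064,1.223,-.236],[.441,-.2261,.5002],[.824,-.487,.289]),
([.755,-.257,-.634,2.436,-.274,.632,.236],[.3293,-.0605,.236],[.953,-.073,.293]),
([-1.562,.269,1.337,1.144,.022,1.914,-1.294],[.4844,.1762,.6836],[.472,-.838,.274]),
([-1.519,.606,1.417,1.044,-.096,1.902,-2.021],[.5095,.3021,.6415],[-.284,-.865,.414]),
([-1.298,.467,1.454,.925,.264,1.915,-2.606],[.5367,.0527,.7933],[-.953,-.287,.093]),
([-1.171,.476,1.454,.853,.307,1.915,-2.656],[.5414,-.0051,.8287],[-.991,-.136,.008]),
([-.947,-.146,.046,2.083,.865,.887,-2.931],[.4964,.2326,.4383],[-.018,-.999,.041]),
([-.745,.01,-.005,2.301,1.165,.304,-2.958],[.5002,.2652,.2846],[.377,-.925,.049])]
def fk(q,g,s):
    b,L1,L2,d,o1,o7,e1,e2,e3=g
    r=R.from_euler('ZYZYZYZ',[s[0]*q[0]+o1,q[1],s[1]*q[2],q[3],s[2]*q[4],q[5],s[3]*q[6]+o7])
    p=np.array([0,0,b]);A=R.from_euler('ZY',[s[0]*q[0]+o1,q[1]]);p=p+A.apply([e1,0,0])
    A=A*R.from_euler('Z',s[1]*q[2]);p=p+A.apply([e2,0,L1]);A=A*R.from_euler('Y',q[3]);A=A*R.from_euler('Z',s[2]*q[4]);p=p+A.apply([-e2,0,L2])
    A=A*R.from_euler('Y',q[5]);p=p+A.apply([e3,0,d]);return p,r.as_matrix()
def fit():
    best=None
    for s in itertools.product((1,-1),repeat=4):
      for o7 in(0,np.pi/2,np.pi):
        f=lambda g:np.concatenate([np.r_[fk(q,g,s)[0]-p,.3*(fk(q,g,s)[1][:,1]-y)] for q,p,y in D])
        x=least_squares(f,[.3,.5,.5,.3,0,o7,0,0,0])
        if best is None or x.cost<best[0]:best=(x.cost,s,x.x,np.abs(x.fun).max())
    return best
if __name__=="__main__":
    b=fit();print(b);np.save("g.npy",np.r_[b[1],b[2]])
E
python3 k.py
```

```text
Traceback (most recent call last):
  File "k.py", line 29, in <module>
    b=fit();print(b);np.save("g.npy",np.r_[b[1],b[2]])
  File "k.py", line 25, in fit
    x=least_squares(f,[.3,.5,.5,.3,0,o7,0,0,0])
  File "k.py", line 24, in <lambda>
    f=lambda g:np.concatenate([np.r_[fk(q,g,s)[0]-p,.3*(fk(q,g,s)[1][:,1]-y)] for q,p,y in D])
                                     ~~^^^^^^^
  File "k.py", line 16, in fk
    r=R.from_euler('ZYZYZYZ',[s[0]*q[0]+o1,q[1],s[1]*q[2],q[3],s[2]*q[4],q[5],s[3]*q[6]+o7])
  File "scipy/spatial/transform/_rotation.pyx", line 1413, in scipy.spatial.transform._rotation.Rotation.from_euler
ValueError: Expected axis specification to be a non-empty string of upto 3 characters, got ZYZYZYZ
```

```bash
sed -i "/ZYZYZYZ/d; s/return p,r.as_matrix()/return p,(A*R.from_euler('Z',s[3]*q[6]+o7)).as_matrix()/" k.py
cat > ik.py <<'E'
from k import *
G=np.load("g.npy");s,g=G[:4],G[4:]
lo=np.array([-2.96,-.34,-1.41,.24,-1.37,.17,-2.96])+.03;hi=np.array([2.96,2.1,1.46,2.44,4.51,1.92,2.96])-.03
def ik(p,lean,az,fl,seeds=12):
    l,a=np.radians([lean,az]);z=np.array([np.sin(l)*np.cos(a),np.sin(l)*np.sin(a),-np.cos(l)]);y=fl*np.array([-np.sin(a),np.cos(a),0])
    def f(q):
        P,M=fk(q,g,s);return np.r_[P-p,.3*(M[:,1]-y),.3*(M[:,2]-z)]
    rng=np.random.default_rng(0);best=None
    for i in range(seeds):
        x=least_squares(f,rng.uniform(lo,hi),bounds=(lo,hi),max_nfev=80)
        if best is None or x.cost<best.cost:best=x
        if x.cost<1e-7:break
    return best
E
cat > t.py <<'E'
from ik import *
for nm,p in(("door",(.546,.317,.081)),("dome",(.59,-.045,.126)),("sw",(.52,-.292,.09))):
    for fl in(-1,1):
        for lean in(32,45):
            print(nm,fl,lean,[(az,"ok" if (b:=ik(np.array(p),lean,az,fl,8)).cost<1e-6 else round(float(b.cost),5)) for az in range(-75,106,30)])
E
python3 k.py && timeout 500 python3 t.py
```

```text
(np.float64(0.0019503554978247547), (-1, -1, -1, -1), array([ 3.02822613e-01,  5.41239051e-01,  4.91279825e-01,  3.03486654e-01,
       -9.18342470e-02,  1.49202798e+00,  1.36216327e-02, -1.54074695e-02,
        1.04466617e-03]), np.float64(0.02049558758372899))
door -1 32 [(-75, 'ok'), (-45, 'ok'), (-15, 'ok'), (15, 'ok'), (45, 'ok'), (75, 'ok'), (105, 'ok')]
door -1 45 [(-75, 'ok'), (-45, 'ok'), (-15, 'ok'), (15, 'ok'), (45, 'ok'), (75, 'ok'), (105, 'ok')]
door 1 32 [(-75, 'ok'), (-45, 'ok'), (-15, 'ok'), (15, 'ok'), (45, 'ok'), (75, 'ok'), (105, 'ok')]
door 1 45 [(-75, 'ok'), (-45, 'ok'), (-15, 'ok'), (15, 'ok'), (45, 'ok'), (75, 'ok'), (105, 'ok')]
dome -1 32 [(-75, 'ok'), (-45, 'ok'), (-15, 'ok'), (15, 0.0), (45, 'ok'), (75, 'ok'), (105, 'ok')]
dome -1 45 [(-75, 'ok'), (-45, 'ok'), (-15, 'ok'), (15, 'ok'), (45, 'ok'), (75, 'ok'), (105, 'ok')]
dome 1 32 [(-75, 'ok'), (-45, 'ok'), (-15, 'ok'), (15, 'ok'), (45, 'ok'), (75, 'ok'), (105, 'ok')]
dome 1 45 [(-75, 'ok'), (-45, 'ok'), (-15, 'ok'), (15, 'ok'), (45, 'ok'), (75, 'ok'), (105, 'ok')]
sw -1 32 [(-75, 'ok'), (-45, 'ok'), (-15, 'ok'), (15, 'ok'), (45, 'ok'), (75, 'ok'), (105, 'ok')]
sw -1 45 [(-75, 'ok'), (-45, 'ok'), (-15, 'ok'), (15, 'ok'), (45, 'ok'), (75, 'ok'), (105, 'ok')]
sw 1 32 [(-75, 'ok'), (-45, 'ok'), (-15, 'ok'), (15, 'ok'), (45, 'ok'), (75, 'ok'), (105, 'ok')]
sw 1 45 [(-75, 'ok'), (-45, 'ok'), (-15, 'ok'), (15, 'ok'), (45, 'ok'), (75, 'ok'), (105, 'ok')]
```

```bash
cat > t2.py <<'E'
from ik import *
def loc(q,p,lean,az,fl,w=.003):
    l,a=np.radians([lean,az]);z=np.array([np.sin(l)*np.cos(a),np.sin(l)*np.sin(a),-np.cos(l)]);y=fl*np.array([-np.sin(a),np.cos(a),0])
    def f(x):
        P,M=fk(x,g,s);return np.r_[P-p,.3*(M[:,1]-y),.3*(M[:,2]-z),w*(x-q)]
    x=least_squares(f,np.clip(q,lo+1e-3,hi-1e-3),bounds=(lo,hi));return x.x,np.abs(f(x.x)[:9]).max()
q0=np.array(D[-1][0]);P=lambda *a:np.array(a)
for lean in(43,36):
  for az in(-60,-30,0,20,40,60):
    q,e=q0,0
    for t in np.linspace(0,1,8):
        q,e=loc(q,P(.50,.265,.285)*(1-t)+t*P(.546,.317,.081),lean,19*(1-t)+az*t,-1)
    r=e;qd=q
    for t in np.linspace(0,1,12):
        h=.12*np.sin(np.pi*t)
        q,e=loc(q,P(.546,.317,.081)*(1-t)+t*P(.59,-.045,.126)+P(0,0,h),lean,az,-1)
    print(lean,az,"door",np.round(qd,2),round(r,4),"dome",np.round(q,2),round(e,4))
E
python3 t2.py
```

```text
43 -60 door [-1.7   1.34  1.39  1.7  -0.63  1.04 -2.93] 0.0 dome [-1.21  0.93  1.21  2.07 -0.37  0.38 -2.6 ] 0.0
43 -30 door [-1.68  0.97  1.04  1.96 -0.14  0.4  -2.93] 0.0 dome [-1.1   0.67  1.16  2.22 -1.34  0.2  -1.03] 0.0241
43 0 door [-1.38  0.63  0.67  2.05  0.5   0.2  -2.93] 0.0337 dome [ 0.63  0.4  -0.75  2.23  1.46  0.2  -2.93] 0.0423
43 20 door [-0.67  0.46 -0.06  2.1   1.08  0.2  -2.93] 0.0527 dome [ 1.14  0.89 -1.32  2.32  2.06  0.43 -2.89] 0.0
43 40 door [ 0.44  1.16 -1.38  2.24  2.08  0.83 -2.93] 0.0134 dome [ 1.19  0.91 -1.26  2.16  0.93  0.25 -1.43] 0.0
43 60 door [ 0.47  1.01 -1.21  2.21  2.06  0.38 -2.72] 0.0 dome [ 1.19  1.01 -1.25  2.    0.39  0.54 -0.58] 0.0
36 -60 door [-1.64  1.2   1.28  1.72 -0.59  0.98 -2.93] 0.0 dome [-1.15  0.85  1.19  2.05 -0.48  0.45 -2.43] 0.0
36 -30 door [-1.55  0.84  0.91  1.94 -0.05  0.43 -2.93] 0.0 dome [-0.99  0.62  1.06  2.22 -1.34  0.2  -0.97] 0.0061
36 0 door [-1.23  0.58  0.53  2.06  0.57  0.2  -2.93] 0.02 dome [ 0.54  0.4  -0.67  2.23  1.43  0.2  -2.93] 0.0212
36 20 door [-0.62  0.47 -0.1   2.1   1.08  0.2  -2.93] 0.0327 dome [ 0.98  0.65 -1.1   2.25  1.68  0.24 -2.68] 0.0001
36 40 door [ 0.39  1.1  -1.38  2.21  1.94  0.86 -2.93] 0.0018 dome [ 1.12  0.83 -1.23  2.13  0.83  0.35 -1.41] 0.0
36 60 door [ 0.28  0.77 -0.98  2.16  1.7   0.2  -2.54] 0.0001 dome [ 1.13  0.94 -1.25  1.99  0.5   0.59 -0.74] 0.0
```

Radial lean conflicts with joint 6 here. A lean azimuth of about -65° (gripper body to the left) is feasible at both door and dome. I'll go up, turn, and come down again.

>>> arm_command --rows '[[[85, 0, 0, 0.5, -1], [85, 0, 0, 0.5, -1], [85, 0, 0, 0.5, -1], [85, 0, 0, 0.5, -1], [85, 0, 0, 0.5, -1], [85, 0, 0, 0.5, -1], [85, 0, 0, 0.5, -1], [85, 0, 0, 0.2, -1], [85, 0, 0.1, 0, -1], [85, 0, 0.1, 0, -1]]]'

```text
t: 21.5
eef_pos: [0.5109, 0.2506, 0.52]
tool_rot: [0.085, 0.925, -0.133, 0.345]
contact_force: [1.6, -1.7, -0.1]
gripper_width: 1.0
grasp_force: 0.0
```

>>> arm_command --rows '[[[85, 0, 0.1, 0, -1], [85, 0, 0.1, 0, -1], [85, 0, 0.1, 0, -1], [85, 0, 0.2, 0, -1], [85, 0, 0.2, 0, -1], [85, 0, 0.2, 0, -1], [85, 0, 0.2, 0, -1], [85, 0, 0.2, 0, -1], [85, 0, 0.2, 0, 0], [85, 0, 0, 0, 0]]]'

```text
t: 22.75
eef_pos: [0.5344, 0.3118, 0.4995]
tool_rot: [0.142, 0.905, -0.258, 0.306]
contact_force: [0.1, -0.8, -0.9]
gripper_width: 0.996
grasp_force: 0.0
```

Run:
```python
from h import *
st()
P=cams.camera_params("top")
for nm,u,v,z in(("can top",95+279/2.5,85+130/2.5,.165),("jar top",95+664/2.5,85+163/2.5,.062)):print(nm,onz(P,u,v,z))
```

```text
t 22.75 q [-1.752  0.322  1.063  1.57   0.414  1.33  -2.934] p [0.5344 0.3118 0.4995]
z [ 0.481 -0.415 -0.772] y [-0.554 -0.827  0.1  ] lean 39.5 az z -40.8 az y -123.8 F [ 0.1 -0.8 -0.9] w 0.996 g 0.0
can top [0.73036865 0.28776619 0.165     ]
jar top [ 0.72321101 -0.26111275  0.062     ]
```

```bash
cat > t3.py <<'E'
from ik import *
mid=np.array([0,.6,0,1.6,0,.9,0]);w=np.array([0.3,.3,.6,.5,.7,.8,.5])*.01
def sol(p,lean,az,fl):
    l,a=np.radians([lean,az]);z=np.array([np.sin(l)*np.cos(a),np.sin(l)*np.sin(a),-np.cos(l)]);y=fl*np.array([-np.sin(a),np.cos(a),0])
    def f(x):
        P,M=fk(x,g,s);return np.r_[P-p,.3*(M[:,1]-y),.3*(M[:,2]-z),.3*w*(x-mid)]
    best=None
    for e in((-1.2,.8,1.1,2,-.5,.5,0),(1.2,.8,-1.1,2,.5,.5,0),(0,.5,0,2,0,.5,-1.5),(0,.5,0,2,0,.5,1.5),(1.2,.8,-1.1,2,.5,.5,-2),(-1.2,.8,1.1,2,-.5,.5,-2)):
        x=least_squares(f,np.array(e),bounds=(lo,hi),max_nfev=60)
        e9=np.abs(f(x.x)[:9]).max();m=np.minimum(x.x-lo,hi-x.x)[1:].min()
        if e9<.004 and (best is None or m>best[0]):best=(m,x.x)
    return best and (round(best[0],2),np.round(best[1],2).tolist())
for nm,p in(("door",(.546,.317,.081)),("dome",(.59,-.045,.126))):
    for fl in(-1,1):
        for az in(-100,-70,-40,0,40,70,100):print(nm,fl,az,sol(np.array(p),41,az,fl))
E
timeout 400 python3 t3.py
```

```text
door -1 -100 (np.float64(0.41), [-0.76, 0.89, -0.1, 1.41, 0.48, 1.48, 1.92])
door -1 -70 (np.float64(0.68), [-0.88, 0.78, -0.05, 1.64, 0.71, 1.21, 2.15])
door -1 -40 (np.float64(0.51), [-0.95, 0.67, -0.01, 1.9, 1.02, 0.89, 2.26])
door -1 0 None
door -1 40 None
door -1 70 (np.float64(0.0), [0.19, 0.7, -0.67, 2.12, -1.34, 0.2, 0.7])
door -1 100 (np.float64(0.43), [0.17, 0.78, -0.62, 1.88, -0.53, 0.63, 0.33])
door 1 -100 (np.float64(0.5), [-1.07, 0.93, 0.42, 1.41, 0.15, 1.39, -0.94])
door 1 -70 (np.float64(0.78), [-1.26, 0.86, 0.52, 1.63, 0.31, 1.05, -0.67])
door 1 -40 (np.float64(0.51), [-1.24, 0.71, 0.39, 1.89, 0.76, 0.71, -0.68])
door 1 0 (np.float64(0.21), [-0.48, 0.6, -0.48, 2.2, 1.86, 0.74, -0.94])
door 1 40 (np.float64(0.08), [0.38, 1.05, -1.3, 2.27, 2.16, 0.79, -0.01])
door 1 70 (np.float64(0.0), [0.44, 0.92, -1.12, 2.12, 1.35, 0.2, 1.23])
door 1 100 (np.float64(0.36), [-0.22, 0.67, -0.07, 1.9, -0.98, 0.85, -2.45])
dome -1 -100 (np.float64(0.64), [-0.32, 0.66, -0.03, 1.77, 0.72, 1.18, 2.19])
dome -1 -70 (np.float64(0.39), [-0.38, 0.54, -0.0, 2.02, 1.04, 0.86, 2.3])
dome -1 -40 (np.float64(0.16), [-0.27, 0.43, -0.06, 2.25, 1.61, 0.57, 2.24])
dome -1 0 None
dome -1 40 (np.float64(0.18), [0.78, 0.54, -0.58, 2.17, -1.16, 0.38, 0.54])
dome -1 70 (np.float64(0.48), [0.82, 0.68, -0.64, 1.93, -0.51, 0.73, 0.35])
dome -1 100 (np.float64(0.72), [0.64, 0.76, -0.52, 1.69, -0.32, 1.13, 0.56])
dome 1 -100 (np.float64(0.65), [-0.74, 0.74, 0.58, 1.76, 0.34, 1.01, -0.63])
dome 1 -70 (np.float64(0.41), [-0.88, 0.65, 0.67, 2.0, 0.6, 0.61, -0.47])
dome 1 -40 (np.float64(0.16), [-0.2, 0.44, -0.14, 2.25, 1.62, 0.61, -0.9])
dome 1 0 (np.float64(0.04), [1.0, 0.86, -1.34, 2.35, 2.07, 0.78, -0.18])
dome 1 40 (np.float64(0.04), [1.15, 0.85, -1.21, 2.15, 0.76, 0.24, 1.85])
dome 1 70 (np.float64(0.4), [0.33, 0.57, 0.03, 1.94, -0.94, 0.97, -2.43])
dome 1 100 (np.float64(0.62), [0.25, 0.69, 0.06, 1.7, -0.66, 1.27, -2.28])
```

>>> arm_command --rows '[[[85, 0, 0, 0.3, 1], [85, 0, 0, 0.3, 1], [85, 0, 0, 0.3, 1], [85, 0, 0, 0.3, 1], [85, 0, 0, 0.2, 1], [85, 0, 0, 0, 1], [85, 0, 0, 0, 1], [85, 0, 0, 0, 1], [85, 0, 0, 0, 1], [85, 0, 0, 0, 1]]]'

```text
t: 24.0
eef_pos: [0.5349, 0.3091, 0.5838]
tool_rot: [0.01, 0.934, 0.115, 0.337]
contact_force: [0.4, 0.4, 0.6]
gripper_width: 0.996
grasp_force: 0.0
```

```bash
python3 -c "
from h import *
st()"
```

```text
t 24.0 q [-1.974 -0.232  0.934  1.682  0.771  1.219 -2.472] p [0.5349 0.3091 0.5838]
z [ 0.632  0.058 -0.772] y [ 0.208 -0.973  0.097] lean 39.4 az z 5.3 az y -78.0 F [0.4 0.4 0.6] w 0.996 g 0.0
```

>>> arm_command --rows '[[[85, 0, 0, 0, 1], [85, 0, 0, 0, 1], [85, 0, 0, 0, 1], [85, 0, 0, 0, 1], [85, 0, 0, 0, 1], [85, 0, 0, 0, 1], [85, 0, 0, 0, 1], [85, 0, 0, 0, 1], [85, 0, 0, 0, 1], [85, 0, 0, 0, 1]]]'

```text
t: 25.25
eef_pos: [0.5347, 0.3088, 0.584]
tool_rot: [-0.122, 0.816, 0.469, 0.316]
contact_force: [-0.6, -0.2, 0.1]
gripper_width: 0.996
grasp_force: 0.0
```

```bash
python3 -c "
from h import *
st()"
```

```text
t 25.25 q [-1.773 -0.331  0.966  1.696  0.213  0.948 -1.325] p [0.5347 0.3088 0.584 ]
z [ 0.4    0.495 -0.771] y [ 0.843 -0.53   0.098] lean 39.5 az z 51.0 az y -32.2 F [-0.6 -0.2  0.1] w 0.996 g 0.0
```

>>> arm_command --rows '[[[85, 0.04, -0.08, -0.3, 1], [85, 0.04, -0.08, -0.3, 1], [85, 0.04, -0.08, -0.3, 1], [85, 0.04, -0.08, -0.3, 1], [85, 0.04, -0.08, -0.4, 1], [85, 0.04, -0.08, -0.4, 1], [85, 0.04, -0.08, -0.4, 1], [85, 0.04, -0.08, -0.4, 1], [85, 0.04, -0.08, -0.4, 1], [85, 0.04, -0.08, -0.4, 1]]]'

```text
t: 26.5
eef_pos: [0.4757, 0.25, 0.3998]
tool_rot: [-0.208, 0.578, 0.744, 0.262]
contact_force: [0.1, 0.7, 0.3]
gripper_width: 0.994
grasp_force: 0.0
```

```bash
python3 -c "
from h import *
st()"
```

```text
t 26.5 q [-1.902 -0.337  1.453  1.951 -0.347  0.974  0.003] p [0.4757 0.25   0.3998]
z [-0.006  0.63  -0.777] y [0.969 0.194 0.149] lean 39.0 az z 90.6 az y 11.3 F [0.1 0.7 0.3] w 0.994 g 0.0
```

```bash
cat > t4.py <<'E'
from t2 import loc,P,fk,g,s,lo,hi
import numpy as np
def path(q,pts):
    for p0,a0,p1,a1,lean in pts:
        for t in np.linspace(0,1,10):q,e=loc(q,P(*p0)*(1-t)+t*P(*p1),lean,a0*(1-t)+a1*t,-1,.002)
        print(p1,a1,np.round(q,2),round(e,4))
q=np.array([-1.902,-.337,1.453,1.951,-.347,.974,.003])
c=(.476,.25,.40)
for az in(60,75,90,105):
    print(az);path(q,[(c,90,(.60,.30,.35),az,39),((.60,.30,.35),az,(.56,.26,.15),az,39),((.56,.26,.15),az,(.546,.317,.081),az,39),((.546,.317,.081),az,(.56,.2,.35),az,39),((.56,.2,.35),az,(.59,-.1,.35),az,39),((.59,-.1,.35),az,(.59,-.045,.126),az,39)])
E
sed -i 's/^q0=/if __name__!="__main__":raise SystemExit\nq0=/' t2.py; sed -i '/^if __name__/,$d' t2.py; echo 'P=lambda *a:np.array(a)'>>t2.py; python3 t4.py
```

```text
60
(0.6, 0.3, 0.35) 60 [-2.01 -0.31  1.43  2.02 -0.06  0.51 -0.99] 0.0787
(0.56, 0.26, 0.15) 60 [-1.96 -0.31  1.43  2.31  0.08  0.27 -1.07] 0.1179
(0.546, 0.317, 0.081) 60 [-2.13 -0.31  1.43  2.39  0.67  0.2  -1.78] 0.1618
(0.56, 0.2, 0.35) 60 [-1.81 -0.31  1.43  2.06 -0.25  0.62 -0.67] 0.0434
(0.59, -0.1, 0.35) 60 [-1.28 -0.31  1.43  1.98 -0.29  0.92 -0.22] 0.0839
(0.59, -0.045, 0.126) 60 [-1.37 -0.31  1.43  2.29 -0.21  0.54 -0.29] 0.1388
75
(0.6, 0.3, 0.35) 75 [-1.97 -0.31  1.43  1.99 -0.22  0.66 -0.62] 0.1011
(0.56, 0.26, 0.15) 75 [-1.91 -0.31  1.43  2.28 -0.18  0.42 -0.56] 0.1332
(0.546, 0.317, 0.081) 75 [-2.04 -0.31  1.43  2.35  0.02  0.3  -0.85] 0.1681
(0.56, 0.2, 0.35) 75 [-1.78 -0.31  1.43  2.02 -0.31  0.78 -0.4 ] 0.0676
(0.59, -0.1, 0.35) 75 [-1.3  -0.31  1.43  1.94 -0.24  1.05 -0.05] 0.1053
(0.59, -0.045, 0.126) 75 [-1.38 -0.31  1.43  2.25 -0.16  0.66 -0.1 ] 0.1542
90
(0.6, 0.3, 0.35) 90 [-1.96 -0.31  1.43  1.96 -0.25  0.81 -0.38] 0.1249
(0.56, 0.26, 0.15) 90 [-1.9  -0.31  1.43  2.24 -0.2   0.57 -0.31] 0.1501
(0.546, 0.317, 0.081) 90 [-2.01 -0.31  1.43  2.31 -0.13  0.44 -0.46] 0.1729
(0.56, 0.2, 0.35) 90 [-1.79 -0.31  1.43  1.98 -0.29  0.93 -0.2 ] 0.0921
(0.59, -0.1, 0.35) 90 [-1.35 -0.31  1.43  1.9  -0.16  1.16  0.12] 0.1244
(0.59, -0.045, 0.126) 90 [-1.41 -0.31  1.43  2.22 -0.08  0.77  0.06] 0.1684
105
(0.6, 0.3, 0.35) 105 [-1.97 -0.31  1.43  1.92 -0.22  0.94 -0.19] 0.1473
(0.56, 0.26, 0.15) 105 [-1.91 -0.31  1.43  2.2  -0.15  0.7  -0.12] 0.1658
(0.546, 0.317, 0.081) 105 [-2.01 -0.31  1.43  2.28 -0.11  0.57 -0.23] 0.1813
(0.56, 0.2, 0.35) 105 [-1.81 -0.31  1.43  1.94 -0.24  1.06 -0.04] 0.1147
(0.59, -0.1, 0.35) 105 [-1.4  -0.31  1.43  1.87 -0.07  1.25  0.3 ] 0.1397
(0.59, -0.045, 0.126) 105 [-1.46 -0.31  1.43  2.19  0.01  0.85  0.23] 0.1798
```

```bash
nproc
cat > sim.py <<'E'
import numpy as np
from scipy.optimize import least_squares
G=np.load("g.npy");s,g=G[:4],G[4:]
lo=np.array([-2.96,-.34,-1.41,.24,-1.37,.17,-2.96])+.005;hi=np.array([2.96,2.1,1.46,2.44,4.51,1.92,2.96])-.005
dm=.7*.125*np.array([2.39,2.39]+[3.14]*5)
def rz(a):c,n=np.cos(a),np.sin(a);return np.array([[c,-n,0],[n,c,0],[0,0,1.]])
def ry(a):c,n=np.cos(a),np.sin(a);return np.array([[c,0,n],[0,1.,0],[-n,0,c]])
def fk(q):
    b,L1,L2,d,o1,o7,e1,e2,e3=g
    A=rz(s[0]*q[0]+o1)@ry(q[1]);p=np.array([0,0,b])+e1*A[:,0]
    A=A@rz(s[1]*q[2]);p=p+e2*A[:,0]+L1*A[:,2];A=A@ry(q[3])@rz(s[2]*q[4]);p=p-e2*A[:,0]+L2*A[:,2]
    A=A@ry(q[5]);p=p+e3*A[:,0]+d*A[:,2];return p,A@rz(s[3]*q[6]+o7)
def step(q,dx,turn,w=.01,wr=.25):
    p,M=fk(q);p=p+np.array(dx)*.06;M=rz(turn*.08)@M
    def f(x):
        P,N=fk(x);return np.r_[P-p,wr*(N[:,1]-M[:,1]),wr*(N[:,2]-M[:,2]),w*.1*(x-q)]
    l,h=np.maximum(lo,q-dm),np.minimum(hi,q+dm);q=np.clip(q,l+1e-6,h-1e-6)
    return least_squares(f,q,bounds=(l,h),max_nfev=12,xtol=1e-5,ftol=1e-6).x
def info(q):
    p,M=fk(q);return np.round(p,3),"lean",round(np.degrees(np.arccos(-M[2,2])),1),"az",round(np.degrees(np.arctan2(M[1,2],M[0,2])),1),"yz",round(M[2,1],3),"q",np.round(q,2)
E
python3 - <<'E'
from sim import *
import time
def run(q,rows):
    for r in rows:q=step(q,r[:3],r[3])
    return q
t=time.time()
q=np.array([-1.171,.476,1.454,.853,.307,1.915,-2.656]);q=run(q,[(-.08,.21,-.3,1)]*10);print(info(q));q=run(q,[(-.08,.21,-.45,1)]*10);print(info(q),"real [-0.947 -0.146  0.046  2.083  0.865  0.887 -2.931]")
print(time.time()-t)
q=np.array([-1.773,-.331,.966,1.696,.213,.948,-1.325]);q=run(q,[(.04,-.08,-.3,1)]*4+[(.04,-.08,-.4,1)]*6);print(info(q),"real -1.902 -0.337  1.453  1.951 -0.347  0.974  0.003")
q=np.array([1.228,.477,.022,1.555,-.011,1.109,-.083]);q=run(q,[(0,0,.8,0)]*10);print(info(q),"real 1.04 .38 .376 .794 -.148 1.915 -.005")
q=run(q,[(0,0,.8,0)]*6+[(0,0,0,0)]*4);print(info(q),"real .921 .257 .513 .704 -.154 1.915 -.009")
E
```

```text
4
(array([0.505, 0.128, 0.656]), 'lean', np.float64(44.1), 'az', np.float64(-46.4), 'yz', np.float64(0.133), 'q', array([-1.76, -0.08,  0.92,  1.53,  0.84,  1.62, -2.95]))
(array([0.457, 0.254, 0.386]), 'lean', np.float64(44.1), 'az', np.float64(-0.6), 'yz', np.float64(0.134), 'q', array([-1.5 , -0.16,  0.52,  2.19,  0.98,  0.81, -2.95])) real [-0.947 -0.146  0.046  2.083  0.865  0.887 -2.931]
0.08909225463867188
(array([0.47 , 0.235, 0.408]), 'lean', np.float64(37.3), 'az', np.float64(77.2), 'yz', np.float64(0.252), 'q', array([-1.9 , -0.33,  1.45,  1.95, -0.28,  0.9 , -0.04])) real -1.902 -0.337  1.453  1.951 -0.347  0.974  0.003
(array([ 0.156, -0.651,  0.705]), 'lean', np.float64(5.7), 'az', np.float64(-75.8), 'yz', np.float64(0.1), 'q', array([ 1.25,  0.36, -0.  ,  0.76, -0.  ,  1.91, -0.09])) real 1.04 .38 .376 .794 -.148 1.915 -.005
(array([ 0.15 , -0.622,  0.898]), 'lean', np.float64(27.0), 'az', np.float64(-75.5), 'yz', np.float64(0.454), 'q', array([ 1.26,  0.29, -0.02,  0.46, -0.  ,  1.91, -0.1 ])) real .921 .257 .513 .704 -.154 1.915 -.009
```

```bash
cat > fit2.py <<'E'
from k import D
from sim import rz,ry
import numpy as np
from scipy.optimize import least_squares
D=[(np.array(q),np.array(p),y) for q,p,y in D]+[(np.array(a),np.array(b),c) for a,b,c in [
([-1.752,.322,1.063,1.57,.414,1.33,-2.934],[.5344,.3118,.4995],[-.554,-.827,.1]),
([-1.974,-.232,.934,1.682,.771,1.219,-2.472],[.5349,.3091,.5838],[.208,-.973,.097]),
([-1.773,-.331,.966,1.696,.213,.948,-1.325],[.5347,.3088,.584],[.843,-.53,.098]),
([-1.902,-.337,1.453,1.951,-.347,.974,.003],[.4757,.25,.3998],[.969,.194,.149]),
([1.04,.38,.376,.794,-.148,1.915,-.005],[.1522,-.6357,.6787],[.22,-.97,.07]),
([-1.56,.44,1.455,.878,.075,1.915,-1.913],[.5045,.2317,.7882],[-.26,-.897,.357])]]
def fk(q,g):
    s=-1;b,L1,L2,d=g[:4];o=g[4:]
    A=rz(-q[0])@ry(q[1]);p=np.array([0,0,b])+A@[o[0],o[1],0];A=A@rz(-q[2]);p=p+A@[o[2],o[3],L1];A=A@ry(q[3]);p=p+A@[o[4],o[5],0]
    A=A@rz(-q[4]);p=p+A@[o[6],o[7],L2];A=A@ry(q[5]);p=p+A@[o[8],o[9],d];return p,A@rz(-q[6]+np.pi/2)
if __name__=="__main__":
    g0=np.r_[.3,.5,.5,.3,np.zeros(10)]
    f=lambda g:np.concatenate([fk(q,g)[0]-p for q,p,y in D]+[1e-3*(g-g0)])
    x=least_squares(f,g0);print(np.round(x.x,4),np.abs(x.fun[:48]).max())
    print("ori",[np.round(fk(q,x.x)[1][:,1]-y,2).tolist() for q,p,y in D]);np.save("g2.npy",x.x)
E
python3 fit2.py
```

```text
[ 2.872e-01  5.415e-01  4.726e-01  3.082e-01 -0.000e+00 -3.040e-02
 -3.000e-04 -1.580e-02 -2.000e-04 -1.580e-02  2.000e-04 -1.000e-04
 -2.000e-04 -1.000e-04] 0.0003786072236305338
ori [[-0.0, -0.0, -0.0], [-0.0, -0.0, -0.0], [-0.0, -0.0, 0.0], [0.0, -0.0, -0.0], [0.0, 0.0, -0.0], [-0.0, 0.0, 0.0], [-0.0, -0.0, 0.0], [0.0, -0.0, 0.0], [0.0, 0.0, 0.0], [0.0, 0.0, -0.0], [0.0, -0.0, -0.0], [0.0, -0.0, -0.0], [-0.0, -0.0, -0.0], [0.0, 0.0, 0.0], [0.01, 0.0, 0.0], [0.0, -0.0, -0.0]]
```

```bash
cat > sim.py <<'E'
import numpy as np
from scipy.optimize import least_squares
lo=np.array([-2.96,-.34,-1.41,.24,-1.37,.17,-2.96])+.005;hi=np.array([2.96,2.1,1.46,2.44,4.51,1.92,2.96])-.005
dm=.7*.125*np.array([2.39,2.39]+[3.14]*5)
def rz(a):c,n=np.cos(a),np.sin(a);return np.array([[c,-n,0],[n,c,0],[0,0,1.]])
def ry(a):c,n=np.cos(a),np.sin(a);return np.array([[c,0,n],[0,1.,0],[-n,0,c]])
try:g=np.load("g2.npy")
except Exception:g=None
def fk(q):
    o=g[4:];A=rz(-q[0])@ry(q[1]);p=np.array([0,0,g[0]])+A[:,1]*-.0304;A=A@rz(-q[2]);p=p-.0158*A[:,1]+g[1]*A[:,2];A=A@ry(q[3]);p=p-.0158*A[:,1]
    A=A@rz(-q[4]);p=p+g[2]*A[:,2];A=A@ry(q[5]);return p+g[3]*A[:,2],A@rz(-q[6]+np.pi/2)
W=[.001,.25,0.]
mid=(lo+hi)/2
def step(q,dx,turn):
    w,wr,wm=W
    p,M=fk(q);p=p+np.array(dx)*.06;M=rz(turn*.08)@M
    def f(x):
        P,N=fk(x);return np.r_[P-p,wr*(N[:,1]-M[:,1]),wr*(N[:,2]-M[:,2]),w*(x-q),wm*(x-mid)/(hi-lo)]
    l,h=np.maximum(lo,q-dm),np.minimum(hi,q+dm);q=np.clip(q,l+1e-6,h-1e-6)
    return least_squares(f,q,bounds=(l,h),max_nfev=12,xtol=1e-5,ftol=1e-6).x
def info(q):
    p,M=fk(q);return np.round(p,3).tolist(),"lean",round(float(np.degrees(np.arccos(-M[2,2]))),1),"az",round(float(np.degrees(np.arctan2(M[1,2],M[0,2]))),1),"yz",round(float(M[2,1]),3),"q",np.round(q,2).tolist()
def run(q,rows):
    for r in rows:q=step(q,r[:3],r[3])
    return q
A=np.array
H=[(A([1.228,.477,.022,1.555,-.011,1.109,-.083]),[(0,0,.8,0)]*10,A([1.04,.38,.376,.794,-.148,1.915,-.005])),
(A([1.04,.38,.376,.794,-.148,1.915,-.005]),[(0,0,.8,0)]*6+[(0,0,0,0)]*4,A([.921,.257,.513,.704,-.154,1.915,-.009])),
(A([.921,.257,.513,.704,-.154,1.915,-.009]),[(.5,.6,-.5,1)]*10,A([.331,-.128,-.02,1.76,.064,1.223,-.236])),
(A([.755,-.257,-.634,2.436,-.274,.632,.236]),[(.2,.43,.8,-1)]*10+[(0,0,0,-1)]*6+[(0,0,.8,0)]*4,A([-1.562,.269,1.337,1.144,.022,1.914,-1.294])),
(A([-1.171,.476,1.454,.853,.307,1.915,-2.656]),[(-.08,.21,-.3,1)]*10+[(-.08,.21,-.45,1)]*10,A([-.947,-.146,.046,2.083,.865,.887,-2.931])),
(A([-.745,.01,-.005,2.301,1.165,.304,-2.958]),[(0,0,.5,-1)]*7+[(0,0,.2,-1)]+[(0,.1,0,-1)]*5+[(0,.2,0,-1)]*5+[(0,.2,0,0),(0,0,0,0)],A([-1.752,.322,1.063,1.57,.414,1.33,-2.934])),
(A([-1.752,.322,1.063,1.57,.414,1.33,-2.934]),[(0,0,.3,1)]*4+[(0,0,.2,1)]+[(0,0,0,1)]*15,A([-1.773,-.331,.966,1.696,.213,.948,-1.325])),
(A([-1.773,-.331,.966,1.696,.213,.948,-1.325]),[(.04,-.08,-.3,1)]*4+[(.04,-.08,-.4,1)]*6,A([-1.902,-.337,1.453,1.951,-.347,.974,.003]))]
if __name__=="__main__":
    for W[:] in([.001,.25,0],[.01,.25,0],[.03,.25,0],[.001,1,0],[.01,1,0],[.03,1,0],[.1,1,0],[.01,1,.02],[.001,.25,.01],[.001,.25,.04],[.003,.1,.01]):
        print(W,[round(float(np.abs(run(q,r)-e).max()),2) for q,r,e in H])
E
python3 sim.py
```

```text
[0.001, 0.25, 0] [0.06, 0.2, 0.09, 0.53, 0.46, 0.35, 0.02, 0.08]
[0.01, 0.25, 0] [0.06, 0.2, 0.07, 1.11, 0.59, 0.34, 0.02, 0.08]
[0.03, 0.25, 0] [0.17, 0.2, 0.07, 2.2, 0.98, 0.34, 0.09, 0.1]
[0.001, 1, 0] [0.06, 0.18, 0.09, 0.24, 0.37, 0.41, 0.02, 0.07]
[0.01, 1, 0] [0.06, 0.18, 0.07, 0.2, 0.45, 0.4, 0.02, 0.07]
[0.03, 1, 0] [0.08, 0.18, 0.07, 1.55, 0.77, 0.41, 0.04, 0.06]
[0.1, 1, 0] [0.29, 0.17, 0.15, 2.99, 1.29, 0.66, 0.16, 0.08]
[0.01, 1, 0.02] [0.06, 0.24, 0.07, 0.22, 0.3, 0.41, 1.33, 1.68]
[0.001, 0.25, 0.01] [0.06, 0.39, 0.02, 0.31, 0.27, 0.33, 1.41, 1.92]
[0.001, 0.25, 0.04] [0.06, 0.35, 0.02, 1.13, 0.32, 0.35, 1.41, 1.9]
[0.003, 0.1, 0.01] [0.12, 0.4, 0.02, 1.23, 0.29, 0.35, 1.38, 1.84]
```

FK now fits within 0.4 mm, and the row simulator reproduces the logged moves. I'll search for a short move sequence from here to the grasp with joint margin.

```bash
cat > plan.py <<'E'
from sim import *
import sim,sys,pickle
from multiprocessing import Pool
sim.W[:]=[.005,1,0]
q0=A([-1.902,-.337,1.453,1.951,-.347,.974,.003]);K=A([.546,.317,.081])
def leg(q,tgt,turn,n):
    p=fk(q)[0];d=np.clip((A(tgt)-p)/.06/n,-1,1);d=np.round(d,2);t=round(turn,2);rows=[(*d,t)]*n
    return run(q,rows),rows
def elbow(q):return g[0]+g[1]*np.cos(q[1])
def trial(seed):
    r=np.random.default_rng(seed);q=q0;R=[]
    for k in range(r.integers(1,4)):
        q,w=leg(q,r.uniform([.3,.05,.3],[.65,.5,.9]),r.uniform(-1,1),10);R.append(w)
    z=fk(q)[1][:,2];turn=r.uniform(-1,1);zz=rz(turn*.8)@z
    q,w=leg(q,K-.09*zz+[0,0,.01],turn,10);R.append(w)
    q,w=leg(q,K,0,5);R.append(w)
    p,M=fk(q);lean=np.degrees(np.arccos(-M[2,2]));az=np.degrees(np.arctan2(M[1,2],M[0,2]))
    c=20*np.linalg.norm(p-K)+3*abs(M[2,1])+.1*max(0,31-lean,lean-46)+2*max(0,.15-np.minimum(q-lo,hi-q)[1:].min())+.05*max(0,abs(az)-110)+.05*len(R)+2*max(0,.25-elbow(q))
    return c,seed,q,R
if __name__=="__main__":
    with Pool(4) as P:L=P.map(trial,range(int(sys.argv[1])),chunksize=20)
    L.sort(key=lambda a:a[0]);pickle.dump(L[:60],open("L.pkl","wb"))
    for c,sd,q,R in L[:12]:print(round(c,3),sd,len(R),info(q))
E
time OMP_NUM_THREADS=1 OPENBLAS_NUM_THREADS=1 timeout 400 python3 plan.py 2500
```

```text
0.601 1500 3 ([0.546, 0.317, 0.081], 'lean', 38.9, 'az', 84.7, 'yz', 0.149, 'q', [-0.19, 0.61, -0.2, 2.01, -1.2, 0.54, 0.88])
0.605 2338 3 ([0.546, 0.317, 0.082], 'lean', 38.3, 'az', 88.5, 'yz', 0.142, 'q', [-0.07, 0.64, -0.35, 1.97, -0.98, 0.51, 0.73])
0.618 1675 3 ([0.546, 0.316, 0.082], 'lean', 39.0, 'az', 108.5, 'yz', 0.15, 'q', [-0.35, 0.69, 0.05, 1.84, -0.98, 0.91, 0.99])
0.62 2114 3 ([0.547, 0.317, 0.081], 'lean', 39.0, 'az', 102.1, 'yz', 0.15, 'q', [-0.44, 0.67, 0.17, 1.89, -1.12, 0.89, 1.02])
0.62 1350 3 ([0.547, 0.317, 0.081], 'lean', 39.0, 'az', 105.3, 'yz', 0.15, 'q', [-0.42, 0.68, 0.13, 1.86, -1.07, 0.91, 1.01])
0.621 123 3 ([0.547, 0.316, 0.082], 'lean', 38.9, 'az', 89.7, 'yz', 0.146, 'q', [-0.14, 0.63, -0.24, 1.97, -1.06, 0.58, 0.82])
0.622 814 3 ([0.545, 0.317, 0.08], 'lean', 38.9, 'az', 98.9, 'yz', 0.149, 'q', [-0.32, 0.65, 0.0, 1.92, -1.08, 0.78, 0.95])
0.626 800 3 ([0.547, 0.316, 0.08], 'lean', 38.5, 'az', 90.3, 'yz', 0.147, 'q', [-0.28, 0.62, -0.07, 1.98, -1.16, 0.65, 0.9])
0.628 1432 3 ([0.546, 0.316, 0.08], 'lean', 39.0, 'az', 102.5, 'yz', 0.149, 'q', [-0.3, 0.67, -0.02, 1.88, -1.01, 0.81, 0.95])
0.629 1520 3 ([0.545, 0.317, 0.082], 'lean', 39.0, 'az', 103.0, 'yz', 0.15, 'q', [-0.5, 0.68, 0.25, 1.9, -1.16, 0.94, 1.05])
0.633 1398 3 ([0.547, 0.316, 0.08], 'lean', 38.9, 'az', 100.4, 'yz', 0.149, 'q', [-0.07, 0.68, -0.33, 1.88, -0.81, 0.67, 0.76])
0.636 961 3 ([0.547, 0.317, 0.08], 'lean', 39.0, 'az', 107.2, 'yz', 0.149, 'q', [-0.37, 0.69, 0.08, 1.85, -1.01, 0.91, 1.0])
real	1m42.352s
user	6m44.844s
sys	0m0.136s
```

```bash
python3 - <<'E'
t=open("plan.py").read()
t=t.replace("    for k in range(r.integers(1,4)):\n        q,w=leg(q,r.uniform([.3,.05,.3],[.65,.5,.9]),r.uniform(-1,1),10);R.append(w)\n",
"""    if r.random()<.5: B=[([.4,.1,.45],[.6,.4,.7],r.choice([-1,1])),([.4,.1,.6],[.6,.4,.8],r.uniform(-1,1)),([.4,.05,.75],[.65,.4,1.],r.uniform(-.6,.6))][r.integers(0,2):]
    else: B=[([.2,.0,.1],[.45,.3,.3],r.uniform(-1,1)) for _ in range(r.integers(1,3))]+[([.4,.1,.35],[.6,.4,.6],r.uniform(-1,1))]
    for a,b,tn in B:
        q,w=leg(q,r.uniform(a,b),tn,10);R.append(w)
    if abs(fk(q)[1][2,1])>.1:return 9,seed,q,R
""").replace("3*abs(M[2,1])","8*max(0,abs(M[2,1])-.03)")
open("plan.py","w").write(t)
E
time OMP_NUM_THREADS=1 OPENBLAS_NUM_THREADS=1 timeout 400 python3 plan.py 3000
```

```text
1.155 2275 5 ([0.549, 0.317, 0.085], 'lean', 37.0, 'az', 30.6, 'yz', 0.093, 'q', [0.35, 1.03, -1.36, 2.18, 1.94, 0.97, -2.95])
9 0 3 ([0.403, 0.36, 0.359], 'lean', 38.7, 'az', 34.5, 'yz', 0.137, 'q', [0.06, -0.12, -0.92, 2.15, 0.2, 0.42, -1.79])
9 1 3 ([0.506, 0.197, 0.548], 'lean', 37.7, 'az', 82.4, 'yz', 0.142, 'q', [-0.29, 0.0, 0.14, 1.65, -0.65, 1.34, 0.06])
9 2 3 ([0.542, 0.1, 0.856], 'lean', 39.0, 'az', 51.2, 'yz', 0.15, 'q', [-0.97, 0.02, 1.01, 0.96, -0.55, 1.69, -0.61])
9 3 3 ([0.5, 0.233, 0.856], 'lean', 39.0, 'az', 76.8, 'yz', 0.15, 'q', [-0.53, 0.11, 0.38, 0.86, -0.69, 1.81, -0.44])
9 4 3 ([0.48, 0.228, 0.546], 'lean', 37.4, 'az', 103.3, 'yz', 0.161, 'q', [-1.95, -0.34, 1.45, 1.6, -0.3, 1.41, 0.05])
9 5 2 ([0.409, 0.117, 0.597], 'lean', 38.8, 'az', 73.4, 'yz', 0.14, 'q', [-0.37, -0.26, 0.29, 1.76, -0.56, 1.39, -0.11])
9 6 3 ([0.464, 0.117, 0.61], 'lean', 36.4, 'az', 110.2, 'yz', 0.153, 'q', [-1.8, -0.33, 1.45, 1.45, -0.31, 1.72, 0.21])
9 7 3 ([0.456, 0.176, 0.46], 'lean', 36.8, 'az', 69.9, 'yz', 0.161, 'q', [-1.1, -0.29, 0.75, 1.99, -0.35, 0.97, -0.26])
9 8 2 ([0.466, 0.104, 0.836], 'lean', 39.4, 'az', 89.4, 'yz', 0.157, 'q', [-1.89, -0.33, 1.39, 0.94, -0.29, 1.91, -0.36])
9 9 3 ([0.371, 0.106, 0.554], 'lean', 38.0, 'az', 144.7, 'yz', 0.154, 'q', [-1.86, -0.33, 1.45, 1.59, -0.26, 1.91, 0.69])
9 10 2 ([0.536, 0.226, 0.592], 'lean', 38.2, 'az', 87.6, 'yz', 0.157, 'q', [-1.96, -0.34, 1.45, 1.51, -0.25, 1.34, -0.22])
real	1m28.460s
user	5m47.837s
sys	0m0.109s
```

```bash
cat > p2.py <<'E'
from plan import *
import itertools
def one(a):
    d,t=a;q=run(q0,[(*d,t)]*10);return abs(fk(q)[1][2,1]),d,t,q
if __name__=="__main__":
    C=[(d,t) for d in itertools.product((-1,0,1),repeat=3) if any(d) for t in(-1,-.5,0,.5,1)]
    with Pool(4) as P:L=P.map(one,C)
    L.sort(key=lambda a:a[0])
    for c,d,t,q in L[:14]:print(d,t,info(q))
E
OMP_NUM_THREADS=1 OPENBLAS_NUM_THREADS=1 python3 p2.py
```

```text
(-1, 0, -1) -1 ([0.337, 0.372, 0.148], 'lean', 28.4, 'az', 52.9, 'yz', 0.058, 'q', [-1.68, 0.24, 0.81, 2.43, -1.36, 0.18, -0.14])
(-1, 0, -1) -0.5 ([0.28, 0.394, 0.156], 'lean', 30.9, 'az', 74.4, 'yz', 0.073, 'q', [-1.03, 0.15, 0.05, 2.43, -1.36, 0.18, 0.21])
(-1, 0, -1) 0 ([0.23, 0.411, 0.204], 'lean', 33.6, 'az', 95.2, 'yz', 0.097, 'q', [-2.51, -0.33, 1.45, 2.43, -0.08, 0.27, -0.64])
(-1, 0, -1) 0.5 ([0.177, 0.382, 0.208], 'lean', 34.9, 'az', 117.7, 'yz', 0.103, 'q', [-2.45, -0.33, 1.45, 2.43, -0.44, 0.49, 0.08])
(-1, 0, -1) 1 ([0.102, 0.363, 0.21], 'lean', 35.7, 'az', 139.6, 'yz', 0.114, 'q', [-2.53, -0.33, 1.45, 2.43, -0.46, 0.67, 0.35])
(-1, 0, 0) -1 ([0.161, 0.403, 0.272], 'lean', 36.8, 'az', 48.6, 'yz', 0.118, 'q', [-0.14, -0.34, -1.2, 2.4, 0.04, 0.31, -1.96])
(-1, 1, -1) -1 ([-0.046, 0.788, -0.06], 'lean', 35.7, 'az', 47.8, 'yz', 0.125, 'q', [-2.55, 1.34, 1.04, 1.72, -1.25, 0.41, -1.57])
(-1, 0, 0) -0.5 ([0.075, 0.424, 0.278], 'lean', 38.0, 'az', 70.3, 'yz', 0.127, 'q', [-0.44, -0.34, -1.03, 2.43, -0.38, 0.26, -1.34])
(-1, 1, 0) -1 ([0.039, 0.843, 0.389], 'lean', 38.7, 'az', 49.5, 'yz', 0.127, 'q', [-2.05, 0.5, 0.41, 1.42, 0.42, 0.85, -2.45])
(-1, -1, 0) -1 ([0.091, -0.278, 0.303], 'lean', 38.9, 'az', 47.4, 'yz', 0.128, 'q', [-0.09, -0.33, 1.45, 2.19, -0.24, 1.38, 0.85])
(-1, 0, 0) 0 ([0.039, 0.412, 0.309], 'lean', 38.2, 'az', 92.9, 'yz', 0.128, 'q', [-0.91, -0.33, -0.53, 2.43, -0.7, 0.41, -0.65])
(-1, 0, 0) 0.5 ([0.022, 0.374, 0.317], 'lean', 39.2, 'az', 116.1, 'yz', 0.129, 'q', [-0.79, -0.33, -0.41, 2.43, -0.98, 0.75, 0.11])
(-1, 0, 1) -1 ([0.057, 0.329, 0.956], 'lean', 38.9, 'az', 47.2, 'yz', 0.13, 'q', [-0.39, -0.27, -0.86, 0.78, 0.09, 1.91, -1.77])
(-1, -1, -1) 0.5 ([-0.105, -0.191, 0.205], 'lean', 33.0, 'az', 113.4, 'yz', 0.13, 'q', [-0.05, -0.33, 1.45, 2.42, 0.41, 1.39, 1.74])
```

>>> arm_command --rows '[[[85, -0.7, 0, -0.7, -0.5], [85, -0.7, 0, -0.7, -0.5], [85, -0.7, 0, -0.7, -0.5], [85, -0.7, 0, -0.7, -0.5], [85, -0.7, 0, -0.7, -0.5], [85, -0.7, 0, -0.7, -0.5], [85, -0.7, 0, -0.7, -0.5], [85, -0.7, 0, -0.7, -0.5], [85, -0.7, 0, -0.7, -0.5], [85, -0.7, 0, -0.7, -0.5]]]'

```text
t: 27.75
eef_pos: [0.288, 0.3466, 0.1898]
tool_rot: [-0.173, 0.717, 0.652, 0.177]
contact_force: [0.4, -0.7, -0.4]
gripper_width: 0.998
grasp_force: 0.0
```

```bash
cat > p3.py <<'E'
from plan import *
import plan
from h import st
def one(a):
    x,y,z,t,t2=a;q=plan.q0;R=[]
    q,w=leg(q,(x,y,z),t,10);R.append(w)
    zz=rz(t2*.8)@fk(q)[1][:,2]
    q,w=leg(q,K-.08*zz+[0,0,.01],t2,10);R.append(w);q1=q
    q,w=leg(q,K,0,5);R.append(w)
    p,M=fk(q);return 20*np.linalg.norm(p-K)+8*abs(M[2,1])+2*max(0,.2-np.minimum(q-lo,hi-q)[1:].min()),q,R,q1
if __name__=="__main__":
    o,M=st();plan.q0=np.array(o["q"]);r=np.random.default_rng(1)
    C=[tuple(r.uniform([.4,.1,.25,-1,-1],[.6,.35,.5,1,1])) for _ in range(300)]
    with Pool(4) as P:L=P.map(one,C)
    L.sort(key=lambda a:a[0])
    for c,q,R,q1 in L[:5]:print(round(c,3),info(q),[(w[0],len(w)) for w in R]);print("   standoff",info(q1)[0])
E
OMP_NUM_THREADS=1 OPENBLAS_NUM_THREADS=1 python3 p3.py
```

```text
t 27.75 q [-2.354 -0.337  1.453  2.436  0.091  0.343 -1.012] p [0.288  0.3466 0.1898]
z [ 0.027  0.478 -0.878] y [ 0.996 -0.089 -0.018] lean 28.6 az z 86.7 az y -5.1 F [ 0.4 -0.7 -0.4] w 0.998 g 0.0
0.551 ([0.546, 0.317, 0.082], 'lean', 28.6, 'az', 79.9, 'yz', -0.018, 'q', [-0.88, 0.64, 0.59, 2.04, -1.36, 0.76, 0.5]) [((np.float64(0.2), np.float64(-0.28), np.float64(0.37), np.float64(-0.34)), 10), ((np.float64(0.22), np.float64(0.17), np.float64(-0.42), np.float64(0.19)), 10), ((np.float64(0.02), np.float64(0.12), np.float64(-0.26), 0), 5)]
   standoff [0.54, 0.281, 0.16]
0.56 ([0.546, 0.317, 0.082], 'lean', 28.6, 'az', -1.7, 'yz', -0.018, 'q', [-1.24, 0.59, 0.56, 2.12, 0.39, 0.18, -2.82]) [((np.float64(0.28), np.float64(-0.04), np.float64(0.48), np.float64(-0.95)), 10), ((np.float64(0.09), np.float64(-0.01), np.float64(-0.53), np.float64(-0.98)), 10), ((np.float64(0.12), np.float64(0.0), np.float64(-0.26), 0), 5)]
   standoff [0.51, 0.317, 0.16]
0.562 ([0.546, 0.317, 0.082], 'lean', 28.6, 'az', 52.8, 'yz', -0.018, 'q', [-0.6, 0.5, 0.07, 2.13, -1.36, 0.22, 0.08]) [((np.float64(0.21),
[... 305 characters left out ...]
.018, 'q', [-0.8, 0.59, 0.44, 2.07, -1.36, 0.61, 0.4]) [((np.float64(0.34), np.float64(-0.04), np.float64(0.23), np.float64(-0.96)), 10), ((np.float64(0.07), np.float64(-0.07), np.float64(-0.28), np.float64(0.65)), 10), ((np.float64(0.05), np.float64(0.12), np.float64(-0.27), 0), 5)]
   standoff [0.532, 0.28, 0.161]
0.573 ([0.545, 0.317, 0.082], 'lean', 28.6, 'az', 6.1, 'yz', -0.018, 'q', [-1.39, 0.67, 0.82, 2.16, -1.16, 0.18, -1.18]) [((np.float64(0.31), np.float64(-0.04), np.float64(0.17), np.float64(-0.96)), 10), ((np.float64(0.06), np.float64(-0.02), np.float64(-0.22), np.float64(-0.8)), 10), ((np.float64(0.12), np.float64(0.02), np.float64(-0.26), 0), 5)]
   standoff [0.509, 0.31, 0.16]
```

```bash
cat > p4.py <<'E'
from plan import *
q0=A([-2.354,-.337,1.453,2.436,.091,.343,-1.012])
for ta in(-.35,0,.3):
  for az in(85,100,115,130):
    q=q0;out=[]
    for w in((.41,.18,.41),):q,r=leg(q,w,ta,10);out.append(r[0])
    M=fk(q)[1];a=np.degrees(np.arctan2(M[1,2],M[0,2]));t2=np.clip(np.radians(az-a)/.8,-1,1);zz=rz(t2*.8)@M[:,2]
    q,r=leg(q,K-.08*zz+[0,0,.01],t2,10);out.append(r[0]);q,r=leg(q,K,0,5);out.append(r[0]);d=info(q);qd=q
    q,r=leg(q,(.56,.18,.33),0,8);q,r=leg(q,(.59,-.15,.3),0,8);e=q;q,r=leg(q,(.58,-.07,.13),0,8)
    print(ta,az,np.round(np.array(out),2).tolist());print("  door",d);print("  above",info(e));print("  dome",info(q))
E
python3 p4.py
```

```text
-0.35 85 [[0.2, -0.28, 0.37, -0.35], [0.22, 0.17, -0.42, 0.31], [0.02, 0.12, -0.26, 0.0]]
  door ([0.546, 0.317, 0.082], 'lean', 28.6, 'az', 84.9, 'yz', -0.018, 'q', [-0.87, 0.66, 0.6, 2.01, -1.32, 0.81, 0.54])
  above ([0.589, -0.148, 0.298], 'lean', 28.6, 'az', 84.9, 'yz', -0.017, 'q', [-0.25, 0.58, 0.93, 1.66, -0.86, 1.51, 0.77])
  dome ([0.579, -0.072, 0.13], 'lean', 28.6, 'az', 84.9, 'yz', -0.018, 'q', [-0.3, 0.71, 0.81, 1.89, -1.05, 1.23, 0.93])
-0.35 100 [[0.2, -0.28, 0.37, -0.35], [0.24, 0.17, -0.42, 0.64], [-0.02, 0.12, -0.26, 0.0]]
  door ([0.546, 0.317, 0.082], 'lean', 28.6, 'az', 100.0, 'yz', -0.018, 'q', [-0.84, 0.7, 0.61, 1.92, -1.2, 0.96, 0.68])
  above ([0.589, -0.148, 0.298], 'lean', 28.6, 'az', 100.0, 'yz', -0.018, 'q', [-0.2, 0.61, 0.86, 1.57, -0.78, 1.6, 0.95])
  dome ([0.579, -0.072, 0.13], 'lean', 28.6, 'az', 100.0, 'yz', -0.018, 'q', [-0.27, 0.74, 0.76, 1.79, -0.93, 1.31, 1.07])
-0.35 115 [[0.2, -0.28, 0.37, -0.35], [0.26, 0.17, -0.42, 0.97], [-0.06, 0.12, -0.26, 0.0]]
  door ([0.545, 0.317, 0.082], 'lean', 28.6, 'az', 115.1, 'yz', -0.017, 'q', [-0.85, 0.77, 0.
[... 3677 characters left out ...]
above ([0.415, -0.101, 0.374], 'lean', 22.9, 'az', 101.1, 'yz', 0.071, 'q', [-1.33, -0.33, 1.45, 1.91, -0.05, 1.39, 0.49])
  dome ([0.395, -0.005, 0.252], 'lean', 20.3, 'az', 96.1, 'yz', 0.091, 'q', [-1.48, -0.33, 1.45, 2.2, -0.02, 1.01, 0.35])
0.3 130 [[0.2, -0.28, 0.37, 0.3], [0.27, 0.18, -0.42, 0.64], [0.67, 0.26, -0.71, 0.0]]
  door ([0.328, 0.245, 0.254], 'lean', 24.2, 'az', 120.9, 'yz', 0.042, 'q', [-2.08, -0.33, 1.45, 2.22, -0.11, 0.93, 0.08])
  above ([0.405, -0.106, 0.376], 'lean', 20.3, 'az', 113.8, 'yz', 0.075, 'q', [-1.37, -0.34, 1.45, 1.89, 0.02, 1.46, 0.68])
  dome ([0.388, -0.01, 0.255], 'lean', 17.2, 'az', 108.0, 'yz', 0.091, 'q', [-1.52, -0.33, 1.45, 2.18, 0.05, 1.08, 0.52])
```

>>> arm_command --rows '[[[85, 0.2, -0.28, 0.37, -0.45], [85, 0.2, -0.28, 0.37, -0.45], [85, 0.2, -0.28, 0.37, -0.45], [85, 0.2, -0.28, 0.37, -0.45], [85, 0.2, -0.28, 0.37, -0.45], [85, 0.2, -0.28, 0.37, -0.45], [85, 0.2, -0.28, 0.37, -0.3], [85, 0.2, -0.28, 0.37, -0.3], [85, 0.2, -0.28, 0.37, -0.2], [85, 0.2, -0.28, 0.37, -0.2]]]'

```text
t: 29.0
eef_pos: [0.4082, 0.1765, 0.4134]
tool_rot: [-0.145, 0.805, 0.539, 0.202]
contact_force: [0.3, 0.3, 0.0]
gripper_width: 0.994
grasp_force: 0.0
```

```bash
cat > p5.py <<'E'
from plan import *
from h import st
o,_=st();q0=np.array(o["q"])
for az in(95,110):
    q=q0;out=[]
    M=fk(q)[1];a=np.degrees(np.arctan2(M[1,2],M[0,2]));t2=np.clip(np.radians(az-a)/.8,-1,1);zz=rz(t2*.8)@M[:,2]
    q,r=leg(q,K-.08*zz+[0,0,.01],t2,10);out.append(r[0]);d0=info(q)[0];q,r=leg(q,K,0,5);out.append(r[0]);d=info(q)
    print(az,np.round(np.array(out),2).tolist(),"stand",d0);print("  door",d)
E
python3 p5.py
```

```text
t 29.0 q [-1.092 -0.329  0.629  2.08  -0.18   0.966 -0.767] p [0.4082 0.1765 0.4134]
z [ 0.168  0.451 -0.876] y [ 0.926 -0.376 -0.016] lean 28.8 az z 69.6 az y -22.1 F [0.3 0.3 0. ] w 0.994 g 0.0
95 [[0.24, 0.17, -0.42, 0.55], [-0.02, 0.13, -0.27, 0.0]] stand [0.552, 0.279, 0.162]
  door ([0.546, 0.318, 0.081], 'lean', 28.8, 'az', 94.8, 'yz', -0.016, 'q', [-0.82, 0.68, 0.57, 1.95, -1.23, 0.89, 0.63])
110 [[0.25, 0.17, -0.42, 0.88], [-0.04, 0.13, -0.27, 0.0]] stand [0.558, 0.279, 0.162]
  door ([0.546, 0.318, 0.081], 'lean', 28.8, 'az', 109.9, 'yz', -0.016, 'q', [-0.8, 0.73, 0.58, 1.86, -1.1, 1.03, 0.76])
```

Good branch, level closing line. On to the standoff at azimuth ~105.

>>> arm_command --rows '[[[85, 0.25, 0.17, -0.2, 0.77], [85, 0.25, 0.17, -0.4, 0.77], [85, 0.25, 0.17, -0.45, 0.77], [85, 0.25, 0.17, -0.45, 0.77], [85, 0.25, 0.17, -0.45, 0.77], [85, 0.25, 0.17, -0.45, 0.77], [85, 0.25, 0.17, -0.45, 0.77], [85, 0.25, 0.17, -0.45, 0.77], [85, 0.25, 0.17, -0.45, 0.77], [85, 0.25, 0.17, -0.35, 0.77]]]'

```text
t: 30.25
eef_pos: [0.5577, 0.2799, 0.1664]
tool_rot: [-0.2, 0.603, 0.758, 0.147]
contact_force: [0.2, -0.5, 1.6]
gripper_width: 0.994
grasp_force: 0.0
```

Run:
```python
from h import *
o,M=st()
P=cams.camera_params("wrist");I=cams.read_camera("wrist");cv2.imwrite("pics/w2.png",I[...,::-1])
print("pred knob top",np.round(proj(P,(.546,.317,.087)),0))
print("to grasp (60mm units)",np.round((np.array([.546,.317,.081])-o["eef_pos"])/.06,2))
```

```text
t 30.25 q [-0.899  0.654  0.813  1.853 -1.082  1.186  0.678] p [0.5577 0.2799 0.1664]
z [-0.127  0.464 -0.877] y [ 0.973  0.229 -0.019] lean 28.8 az z 105.3 az y 13.3 F [ 0.2 -0.5  1.6] w 0.994 g 0.0
pred knob top [276. 225.]
to grasp (60mm units) [-0.19  0.62 -1.42]
```

View pics/w2.png

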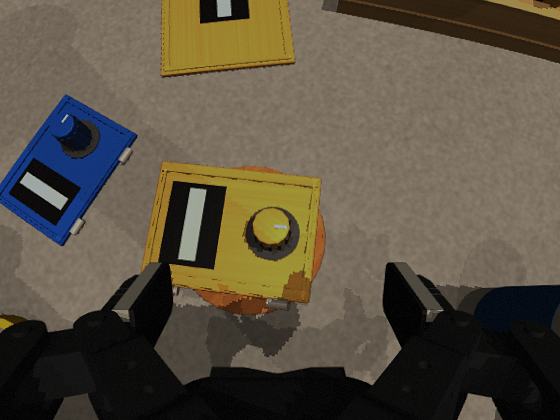

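Knob top at (271,225), predicted (276,225), so about 2 mm off. Plate corners visible: (163,163), (321,179), (309,301).

Run:
```python
from h import *
P=cams.camera_params("wrist")
k=onz(P,271,226,.087);a,b,c=[onz(P,*p,.055) for p in((163,163),(321,179),(309,301))]
print("knob",k.round(4),a.round(3),b.round(3),c.round(3),"len",np.linalg.norm(b-a),np.linalg.norm(c-b),"yaw",np.degrees(np.arctan2(*(b-a)[1::-1])),np.degrees(np.arctan2(*(b-c)[1::-1]))-90)
```

```text
knob [0.5439 0.317  0.087 ] [0.452 0.349 0.055] [0.569 0.364 0.055] [0.578 0.278 0.055] len 0.11724247416105371 0.0861785156420171 yaw 6.9381848032587055 6.626281970379495
```

>>> arm_command --rows '[[[85, -0.05, 0.12, -0.28, 0], [85, -0.05, 0.12, -0.28, 0], [85, -0.05, 0.12, -0.28, 0], [85, -0.05, 0.12, -0.28, 0], [85, -0.04, 0.13, -0.28, 0], [0, 0, 0, 0, 0], [0, 0, 0, 0, 0], [0, 0, 0, 0, 0], [0, 0, 0, 0, 0], [0, 0, 0, 0, 0]]]' --newtons 60

```text
t: 31.55
eef_pos: [0.5441, 0.3168, 0.0836]
tool_rot: [-0.199, 0.604, 0.758, 0.147]
contact_force: [-0.3, -2.5, 5.4]
gripper_width: 0.258
grasp_force: 59.0
```

```bash
python3 -c "
from h import *
st()"
```

```text
t 31.55 q [-0.906  0.759  0.725  1.897 -1.221  1.075  0.765] p [0.5441 0.3168 0.0836]
z [-0.124  0.464 -0.877] y [ 0.974  0.227 -0.017] lean 28.7 az z 104.9 az y 13.1 F [-0.3 -2.5  5.4] w 0.258 g 58.95070016384125
```

```bash
cat > p6.py <<'E'
from plan import *
from h import st
o,_=st();q0=np.array(o["q"])
def pts(q):
    A=rz(-q[0])@ry(q[1]);p=np.array([0,0,g[0]])-.0304*A[:,1];A=A@rz(-q[2]);e=p-.0158*A[:,1]+g[1]*A[:,2];A=A@ry(q[3]);e=e-.0158*A[:,1];A=A@rz(-q[4]);w=e+g[2]*A[:,2];return e,w
Y=rz(np.radians(-11.4));C=A([.566,-.0445,.371])
def clr(q):
    e,w=pts(q);t=fk(q)[0];z=fk(q)[1][:,2]
    def dist(S):
        L=(S-C)@Y;d=np.abs(L)-[.042,.052,.026];return np.linalg.norm(np.maximum(d,0),axis=1).min()
    s=np.linspace(0,1,60)[:,None]
    return "fore %.3f hand %.3f"%(dist(e*(1-s)+w*s),dist(w*(1-s)+(t-.054*z)*s)),"elbow",e.round(2).tolist(),"wrist",w.round(2).tolist()
if __name__=="__main__":
    q=q0
    for tgt,tn,n in(((.544,.317,.26),0,6),((.40,.15,.30),0,6),((.40,-.10,.30),0,6),((.48,-.22,.25),0,5),((.592,-.20,.19),0,5),((.592,-.1,.16),0,5),((.592,-.041,.134),0,5)):
        q,r=leg(q,tgt,tn,n);print(tgt,np.round(r[0],2).tolist(),n,clr(q),info(q)[3:])
E
python3 p6.py
```

```text
t 31.55 q [-0.906  0.759  0.725  1.897 -1.221  1.075  0.765] p [0.5441 0.3168 0.0836]
z [-0.124  0.464 -0.877] y [ 0.974  0.227 -0.017] lean 28.7 az z 104.9 az y 13.1 F [-0.3 -2.5  5.4] w 0.258 g 58.95070016384125
(0.544, 0.317, 0.26) [-0.0, 0.0, 0.49, 0.0] 6 ('fore 0.212 hand 0.207', 'elbow', [0.17, 0.19, 0.77], 'wrist', [0.58, 0.17, 0.53]) ('az', 104.9, 'yz', -0.017, 'q', [-1.03, 0.53, 0.9, 1.79, -0.98, 1.25, 0.48])
(0.4, 0.15, 0.3) [-0.4, -0.46, 0.11, 0.0] 6 ('fore 0.197 hand 0.138', 'elbow', [0.04, -0.01, 0.83], 'wrist', [0.44, 0.01, 0.57]) ('az', 104.9, 'yz', -0.017, 'q', [-1.15, 0.06, 1.06, 2.12, -0.6, 1.16, 0.43])
(0.4, -0.1, 0.3) [-0.0, -0.7, 0.0, 0.0] 6 ('fore 0.245 hand 0.114', 'elbow', [0.14, 0.03, 0.81], 'wrist', [0.44, -0.24, 0.57]) ('az', 104.9, 'yz', -0.017, 'q', [-0.53, 0.31, 1.13, 2.0, -0.58, 1.47, 1.05])
(0.48, -0.22, 0.25) [0.27, -0.4, -0.17, 0.0] 5 ('fore 0.260 hand 0.168', 'elbow', [0.3, -0.01, 0.74], 'wrist', [0.52, -0.36, 0.52]) ('az', 104.9, 'yz', -0.017, 'q', [-0.14, 0.63, 0.97, 1.74, -0.72, 1.57, 1.29])
(0.592, -0.2, 0.19) [0.37, 0.07, -0.2, 0.0] 5 ('fore 0.189 hand 0.158', 'elbow', [0.38, -0.01, 0.68], 'wrist', [0.63, -0.34, 0.46]) ('az', 104.9, 'yz', -0.017, 'q', [-0.12, 0.81, 0.88, 1.57, -0.86, 1.56, 1.2])
(0.592, -0.1, 0.16) [-0.0, 0.33, -0.1, 0.0] 5 ('fore 0.118 hand 0.086', 'elbow', [0.37, 0.05, 0.69], 'wrist', [0.63, -0.24, 0.43]) ('az', 104.9, 'yz', -0.017, 'q', [-0.28, 0.78, 0.86, 1.7, -0.91, 1.45, 1.14])
(0.592, -0.041, 0.134) [-0.0, 0.2, -0.08, 0.0] 5 ('fore 0.064 hand 0.048', 'elbow', [0.36, 0.08, 0.69], 'wrist', [0.63, -0.18, 0.41]) ('az', 104.9, 'yz', -0.017, 'q', [-0.36, 0.78, 0.83, 1.76, -0.96, 1.38, 1.11])
```

```bash
cat > p7.py <<'E'
from p6 import *
for tot in(-70,-55,-40,-25,0,20):
    q=q0;tn=np.radians(tot)/.08/16
    q,_=leg(q,(.544,.317,.26),0,6)
    q,_=leg(q,(.40,.15,.30),tn,8);q,_=leg(q,(.42,-.2,.30),tn,8)
    yaw=np.radians(6.8+tot);T=A([.566+.026*np.cos(yaw),-.0445+.026*np.sin(yaw),.1336]);z=fk(q)[1][:,2];h=A([z[0],z[1],0])/np.hypot(z[0],z[1])
    a=T-.15*h+[0,0,.06];q,_=leg(q,a,0,6);q,_=leg(q,T-.06*h+[0,0,.03],0,5);q,_=leg(q,T,0,5);print(tot,(T-fk(q)[0]).round(3),clr(q),info(q)[1:])
E
python3 p7.py
```

```text
t 31.55 q [-0.906  0.759  0.725  1.897 -1.221  1.075  0.765] p [0.5441 0.3168 0.0836]
z [-0.124  0.464 -0.877] y [ 0.974  0.227 -0.017] lean 28.7 az z 104.9 az y 13.1 F [-0.3 -2.5  5.4] w 0.258 g 58.95070016384125
-70 [ 0.089 -0.033 -0.092] ('fore 0.182 hand 0.077', 'elbow', [0.01, -0.21, 0.79], 'wrist', [0.36, -0.11, 0.5]) ('lean', 28.7, 'az', 32.3, 'yz', 0.005, 'q', [-1.44, -0.33, 1.45, 2.33, 0.09, 0.44, -0.99])
-55 [ 0.107 -0.041 -0.103] ('fore 0.183 hand 0.079', 'elbow', [0.0, -0.21, 0.79], 'wrist', [0.37, -0.12, 0.51]) ('lean', 27.7, 'az', 44.7, 'yz', 0.021, 'q', [-1.42, -0.33, 1.45, 2.29, -0.05, 0.57, -0.62])
-40 [ 0.128 -0.047 -0.111] ('fore 0.183 hand 0.085', 'elbow', [0.0, -0.21, 0.79], 'wrist', [0.39, -0.12, 0.52]) ('lean', 26.1, 'az', 56.6, 'yz', 0.039, 'q', [-1.43, -0.33, 1.45, 2.25, -0.09, 0.69, -0.38])
-25 [ 0.    -0.001 -0.001] ('fore 0.082 hand 0.057', 'elbow', [0.34, 0.09, 0.7], 'wrist', [0.56, -0.2, 0.4]) ('lean', 28.7, 'az', 80.0, 'yz', -0.017, 'q', [-0.4, 0.74, 0.91, 1.91, -1.15, 1.26, 0.88])
0 [-0.001 -0.001 -0.001] ('fore 0.062 hand 0.048', 'elbow', [0.36, 0.09, 0.68], 'wrist', [0.63, -0.18, 0.4]) ('lean', 28.7, 'az', 104.9, 'yz', -0.017, 'q', [-0.38, 0.8, 0.87, 1.76, -0.98, 1.39, 1.12])
20 [ 0.001 -0.001 -0.001] ('fore 0.058 hand 0.056', 'elbow', [0.37, 0.09, 0.68], 'wrist', [0.67, -0.15, 0.4]) ('lean', 28.7, 'az', 124.7, 'yz', -0.017, 'q', [-0.38, 0.81, 0.8, 1.67, -0.82, 1.44, 1.3])
```

```bash
cat > p8.py <<'E'
from p6 import *
for tot in(-20,-28,-36,-44):
    q=q0;tn=np.radians(tot)/.08/10;out=[]
    def L(t,tn,n):
        global q
        q,r=leg(q,t,tn,n);out.append((np.round(r[0],2).tolist(),n,clr(q)[0],q[1:3].round(2).tolist()))
    L((.50,.30,.26),0,6);L((.44,.10,.30),0,6);L((.44,-.2,.30),0,7)
    L((.50,-.23,.24),tn,10)
    yaw=np.radians(6.8+tot);T=A([.566+.026*np.cos(yaw),-.0445+.026*np.sin(yaw),.1336]);z=fk(q)[1][:,2];h=A([z[0],z[1],0])/np.hypot(z[0],z[1])
    L(T-.13*h+[0,0,.05],0,5);L(T-.06*h+[0,0,.03],0,5);L(T,0,5);print(tot,(T-fk(q)[0]).round(3),clr(q),info(q)[1:])
    for x in out:print("   ",*x)
E
python3 p8.py
```

```text
t 31.55 q [-0.906  0.759  0.725  1.897 -1.221  1.075  0.765] p [0.5441 0.3168 0.0836]
z [-0.124  0.464 -0.877] y [ 0.974  0.227 -0.017] lean 28.7 az z 104.9 az y 13.1 F [-0.3 -2.5  5.4] w 0.258 g 58.95070016384125
-20 [-0.001  0.001 -0.001] ('fore 0.078 hand 0.056', 'elbow', [0.35, 0.1, 0.69], 'wrist', [0.58, -0.2, 0.41]) ('lean', 28.7, 'az', 84.8, 'yz', -0.017, 'q', [-0.41, 0.78, 0.94, 1.87, -1.14, 1.32, 0.94])
    [-0.12, -0.05, 0.49, 0.0] 6 fore 0.194 hand 0.187 [0.45, 0.92]
    [-0.17, -0.55, 0.11, 0.0] 6 fore 0.179 hand 0.085 [0.22, 1.08]
    [0.0, -0.72, 0.0, 0.0] 7 fore 0.294 hand 0.155 [0.52, 1.08]
    [0.1, -0.05, -0.1, -0.44] 10 fore 0.262 hand 0.180 [0.66, 1.07]
    [0.27, 0.17, -0.19, 0.0] 5 fore 0.183 hand 0.146 [0.78, 0.98]
    [0.02, 0.23, -0.06, 0.0] 5 fore 0.136 hand 0.094 [0.76, 0.97]
    [0.02, 0.2, -0.1, 0.0] 5 fore 0.078 hand 0.056 [0.78, 0.94]
-28 [ 0.     0.001 -0.001] ('fore 0.081 hand 0.060', 'elbow', [0.34, 0.11, 0.7], 'wrist', [0.56, -0.2, 0.41]) ('lean', 28.7, 'az', 77.0, 'yz', -0.017, 'q', [-0.43, 0.76, 0.97, 1.93, -1.2, 1.28, 0.88])
    [-0.12, -0.05, 0.
[... 1065 characters left out ...]
] 5 fore 0.081 hand 0.061 [0.75, 1.01]
-44 [-0.     0.    -0.001] ('fore 0.081 hand 0.061', 'elbow', [0.33, 0.13, 0.7], 'wrist', [0.51, -0.19, 0.41]) ('lean', 28.7, 'az', 60.9, 'yz', -0.017, 'q', [-0.5, 0.75, 1.04, 2.03, -1.32, 1.19, 0.73])
    [-0.12, -0.05, 0.49, 0.0] 6 fore 0.194 hand 0.187 [0.45, 0.92]
    [-0.17, -0.55, 0.11, 0.0] 6 fore 0.179 hand 0.085 [0.22, 1.08]
    [0.0, -0.72, 0.0, 0.0] 7 fore 0.294 hand 0.155 [0.52, 1.08]
    [0.1, -0.05, -0.1, -0.96] 10 fore 0.272 hand 0.179 [0.63, 1.19]
    [0.08, 0.19, -0.19, 0.0] 5 fore 0.202 hand 0.149 [0.68, 1.12]
    [0.11, 0.21, -0.06, 0.0] 5 fore 0.142 hand 0.097 [0.7, 1.1]
    [0.1, 0.17, -0.1, 0.0] 5 fore 0.081 hand 0.061 [0.75, 1.04]
```

Lift and carry the door in front of the lamp.

>>> arm_command --rows '[[[0, 0, 0, 0.3, 0], [0, 0, 0, 0.5, 0], [0, 0, 0, 0.6, 0], [0, 0, 0, 0.6, 0], [0, -0.34, -0.3, 0.27, 0], [0, -0.34, -0.6, 0.27, 0], [0, -0.34, -0.6, 0.27, 0], [0, -0.34, -0.6, 0.27, 0], [0, -0.34, -0.6, 0.27, 0], [0, -0.34, -0.6, 0.27, 0]]]'

```text
t: 32.8
eef_pos: [0.42, 0.1176, 0.3006]
tool_rot: [-0.2, 0.604, 0.758, 0.147]
contact_force: [0.1, 0.1, -1.1]
gripper_width: 0.257
grasp_force: 59.0
```

```bash
python3 -c "
from h import *
st()"
```

```text
t 32.8 q [-1.06   0.148  1.102  2.081 -0.646  1.242  0.565] p [0.42   0.1176 0.3006]
z [-0.125  0.463 -0.877] y [ 0.974  0.227 -0.019] lean 28.7 az z 105.1 az y 13.1 F [ 0.1  0.1 -1.1] w 0.257 g 59.0332156419754
```

>>> arm_command --rows '[[[0, 0, -0.78, 0, 0], [0, 0, -0.78, 0, 0], [0, 0, -0.78, 0, 0], [0, 0, -0.78, 0, 0], [0, 0, -0.78, 0, 0], [0, 0, -0.78, 0, 0], [0, 0, -0.78, 0, 0], [0, 0.1, 0, -0.1, -0.6], [0, 0.2, 0, -0.1, -0.6], [0, 0.2, 0, -0.1, -0.6]]]'

```text
t: 34.05
eef_pos: [0.4521, -0.2069, 0.2817]
tool_rot: [-0.189, 0.657, 0.712, 0.161]
contact_force: [0.6, 0.5, -3.2]
gripper_width: 0.261
grasp_force: 59.0
```

>>> arm_command --rows '[[[0, 0.26, 0.06, -0.25, -0.6], [0, 0.26, 0.06, -0.25, -0.6], [0, 0.26, 0.06, -0.25, -0.6], [0, 0.26, 0.06, -0.25, -0.6], [0, 0.26, 0.06, -0.25, -0.6], [0, 0.26, 0.06, -0.25, -0.6], [0, 0.26, 0.06, -0.2, -0.7], [0, 0, 0, 0, 0], [0, 0, 0, 0, 0], [0, 0, 0, 0, 0]]]'

```text
t: 35.3
eef_pos: [0.56, -0.1834, 0.1806]
tool_rot: [-0.158, 0.769, 0.59, 0.191]
contact_force: [-0.8, 0.1, -2.2]
gripper_width: 0.258
grasp_force: 59.0
```

Run:
```python
from h import *
st();P=cams.camera_params("wrist");I=cams.read_camera("wrist");J=cams.read_camera("scene")
cv2.imwrite("pics/w3.png",np.hstack([I,J[110:310,170:410].repeat(2,0).repeat(2,1)[:420,:480] if 0 else cv2.resize(J[130:310,180:420],(240,180)) if 0 else I[:, :0]])[...,::-1])
cv2.imwrite("pics/s3.png",cv2.resize(J[130:310,170:410],None,fx=3,fy=3,interpolation=cv2.INTER_CUBIC)[...,::-1])
np.save("w3.npy",I);np.save("w3T.npy",P["extrinsics"])
print("pred crown",proj(P,(.566,-.0445,.1)),"sph centre",proj(P,(.566,-.0445,.055)))
```

```text
t 35.3 q [-0.215  0.738  1.003  1.83  -1.056  1.407  0.955] p [ 0.56   -0.1834  0.1806]
z [ 0.107  0.468 -0.877] y [ 0.967 -0.255 -0.018] lean 28.7 az z 77.1 az y -14.8 F [-0.8  0.1 -2.2] w 0.258 g 58.96658778190613
pred crown [236.48557626  86.33462987] sph centre [243.45124753 116.07827198]
```

View pics/w3.png

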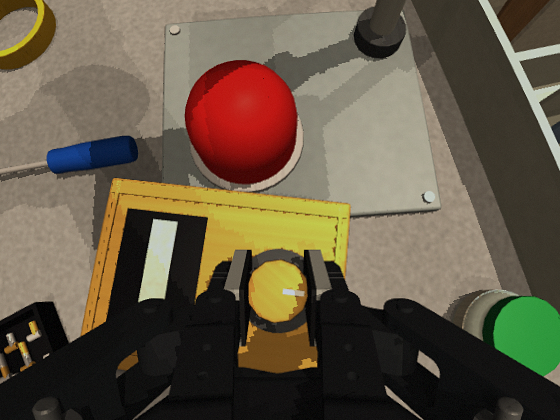

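View pics/s3.png

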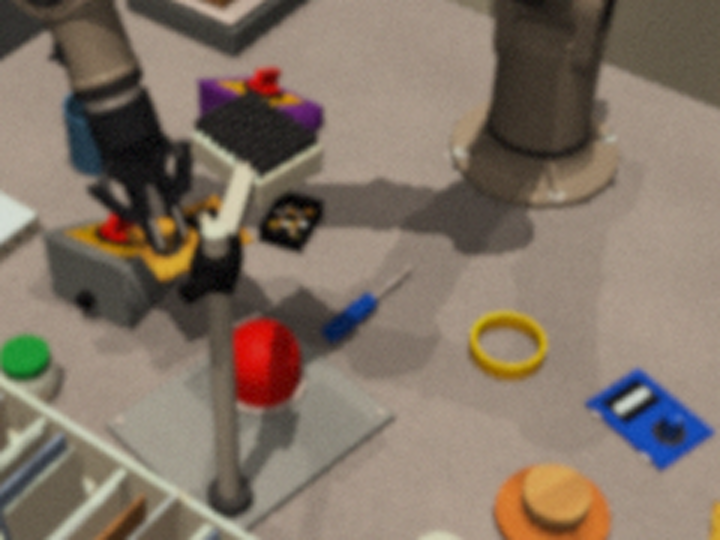

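Wrist view: red dome fully visible (centre about (242,120)), door held level with far corners at (118,180) and (349,204). Scene view: hand is clear of lamp and box.

Run:
```python
from h import *
o,M=st();P=cams.camera_params("wrist");I=np.load("w3.npy")
m=cv2.inRange(cv2.cvtColor(I,cv2.COLOR_RGB2HSV),(0,150,40),(8,255,255))|cv2.inRange(cv2.cvtColor(I,cv2.COLOR_RGB2HSV),(174,150,40),(180,255,255))
c=max(cv2.findContours(m,0,cv2.CHAIN_APPROX_NONE)[0],key=cv2.contourArea)[:,0].astype(float)
print("bbox",c.min(0),c.max(0))
for ym in(115,130,145):
    b=c[c[:,1]<ym];D=np.array([(d:=ray(P,*p)[1])/np.linalg.norm(d) for p in b]);v=np.linalg.lstsq(D,np.ones(len(D)),rcond=None)[0]
    a=v/np.linalg.norm(v);cc=1/np.linalg.norm(v);O=np.array(P["extrinsics"])[:3,3];dist=.045/np.sqrt(1-cc*cc)
    print(ym,"by size",np.round(O+a*dist,4),"by z .055",np.round(O+a*(.055-O[2])/a[2],4))
t=o["eef_pos"];yaw=np.radians(6.8-27.8);Rz=R.from_euler("z",yaw).as_matrix();org=t+Rz@[-.026,0,0]+[0,0,-.0336]
for n,x,px in(("+x+y",(.057,.045,.005),(349,204)),("-x+y",(-.064,.045,.005),(118,180)),("knob",(.026,0,.037),(277,291))):print(n,proj(P,org+Rz@np.array(x)).round(1),px)
```

```text
t 35.4 q [-0.215  0.738  1.003  1.83  -1.056  1.407  0.955] p [ 0.5601 -0.1835  0.1804]
z [ 0.107  0.468 -0.877] y [ 0.967 -0.255 -0.018] lean 28.7 az z 77.1 az y -14.8 F [ 0.8  0.1 -2.5] w 0.254 g 58.966548442840576
bbox [185.  60.] [296. 183.]
115 by size [ 0.5639 -0.0433  0.0505] by z .055 [ 0.5639 -0.0456  0.055 ]
130 by size [ 0.564  -0.0433  0.0506] by z .055 [ 0.5639 -0.0456  0.055 ]
145 by size [ 0.564  -0.0447  0.0522] by z .055 [ 0.564  -0.0462  0.055 ]
+x+y [352.3 201.4] (349, 204)
-x+y [111.6 177.6] (118, 180)
knob [277.8 289.4] (277, 291)
```

>>> arm_command --rows '[[[0, 0.03, 0.15, -0.03, 0], [0, 0.06, 0.25, -0.05, 0], [0, 0.06, 0.3, -0.05, 0], [0, 0.06, 0.3, -0.05, 0], [0, 0.06, 0.3, -0.05, 0], [0, 0.06, 0.3, -0.05, 0], [0, 0.06, 0.25, -0.05, 0], [0, 0.06, 0.2, -0.05, 0], [0, 0.03, 0.1, -0.04, 0], [0, 0, 0, 0, 0]]]'

```text
t: 36.65
eef_pos: [0.589, -0.054, 0.1545]
tool_rot: [-0.158, 0.769, 0.59, 0.19]
contact_force: [-1.0, 0.0, -2.4]
gripper_width: 0.259
grasp_force: 59.0
```

Run:
```python
from h import *
o,M=st();print("to go units",np.round((np.array([.5888,-.0545,.1336])-o["eef_pos"])/.06,3))
```

```text
t 36.65 q [-0.44   0.724  0.977  1.918 -1.154  1.282  0.838] p [ 0.589  -0.054   0.1545]
z [ 0.106  0.468 -0.877] y [ 0.967 -0.255 -0.019] lean 28.7 az z 77.2 az y -14.8 F [-1.   0.  -2.4] w 0.259 g 58.97296607494354
to go units [-0.003 -0.008 -0.348]
```

>>> arm_command --rows '[[[0, 0, 0, -0.06, 0], [0, 0, 0, -0.06, 0], [0, 0, 0, -0.06, 0], [0, 0, 0, -0.05, 0], [0, 0, 0, -0.04, 0], [0, 0, 0, -0.03, 0], [0, 0, 0, -0.01, 0], [0, 0, 0, -0.01, 0], [0, 0, 0, -0.01, 0], [0, 0, 0, 0, 0]]]'

```text
t: 37.9
eef_pos: [0.589, -0.0542, 0.1349]
tool_rot: [-0.158, 0.769, 0.589, 0.191]
contact_force: [-0.3, 0.2, -2.1]
gripper_width: 0.259
grasp_force: 59.0
```

>>> arm_command --rows '[[[0, 0, 0, -0.01, 0], [0, 0, 0, 0, 0], [0, 0, 0, -0.01, 0], [0, 0, 0, 0, 0], [0, 0, 0, -0.01, 0], [0, 0, 0, 0, 0], [0, 0, 0, 0, 0], [0, 0, 0, 0, 0], [0, 0, 0, 0, 0], [0, 0, 0, 0, 0]]]'

```text
t: 39.15
eef_pos: [0.589, -0.0542, 0.1333]
tool_rot: [-0.158, 0.769, 0.589, 0.191]
contact_force: [-1.1, -0.7, 1.2]
gripper_width: 0.258
grasp_force: 59.4
```

```bash
python3 -c "
from h import *
o,_=st();print(o['torque'])"
```

```text
t 39.15 q [-0.423  0.753  0.953  1.928 -1.185  1.263  0.871] p [ 0.589  -0.0542  0.1333]
z [ 0.107  0.468 -0.877] y [ 0.967 -0.255 -0.018] lean 28.7 az z 77.1 az y -14.8 F [-1.1 -0.7  1.2] w 0.258 g 59.43288266658783
[-0.43000213  0.23508013  0.03953414]
```

Contact made (about 3 N). Release only a little first, so the fingers still cage the knob.

>>> arm_command --rows '[[[23, 0, 0, 0, 0], [25, 0, 0, 0, 0], [27, 0, 0, 0, 0], [30, 0, 0, 0, 0], [32, 0, 0, 0, 0], [32, 0, 0, 0, 0], [32, 0, 0, 0, 0], [32, 0, 0, 0, 0], [32, 0, 0, 0, 0], [32, 0, 0, 0, 0]]]' --newtons 20

```text
t: 40.4
eef_pos: [0.589, -0.0542, 0.1331]
tool_rot: [-0.158, 0.769, 0.589, 0.191]
contact_force: [-0.5, 1.4, -0.4]
gripper_width: 0.375
grasp_force: 0.0
```

Run:
```python
from h import *
st();P=cams.camera_params("wrist");I=cams.read_camera("wrist");J=cams.read_camera("scene")
cv2.imwrite("pics/c4.png",np.hstack([I[:, :],cv2.resize(J[170:310,200:280],(240,420),interpolation=cv2.INTER_CUBIC)])[...,::-1])
```

```text
t 40.4 q [-0.423  0.753  0.953  1.929 -1.185  1.263  0.871] p [ 0.589  -0.0542  0.1331]
z [ 0.107  0.468 -0.877] y [ 0.967 -0.255 -0.018] lean 28.7 az z 77.2 az y -14.8 F [-0.5  1.4 -0.4] w 0.375 g 0.0
```

View pics/c4.png

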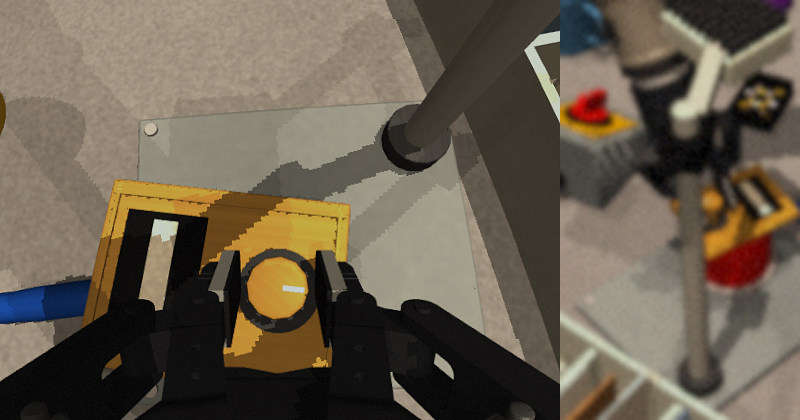

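Door sits level: corners unchanged at (118,180) and (349,204), and the knob is free of both pads. Next, plan the withdrawal and the switch push (lower end of the bar pushed to +y with closed fingers).

```bash
cat > p9.py <<'E'
from p6 import *
q=q0
for tgt,n in(((.576,-.11,.24),8),((.54,-.26,.26),6),((.502,-.36,.20),5),((.502,-.357,.10),6),((.502,-.30,.10),6)):
    q,r=leg(q,tgt,0,n);print(tgt,np.round(r[0],2).tolist(),clr(q)[0],info(q))
from h import *
P=cams.camera_params("top");S=cams.camera_params("scene")
n=A([-.496,-.061,.866]);C=A([.528,-.292,.0715])
print("pred handle centroid top/scene",proj(P,C+.022*n).round(1),proj(S,C+.022*n).round(1),"meas (370.2,203) (209.6,205.9)")
E
python3 p9.py
```

```text
t 40.5 q [-0.423  0.753  0.953  1.929 -1.185  1.263  0.871] p [ 0.589  -0.0542  0.1331]
z [ 0.107  0.468 -0.877] y [ 0.967 -0.255 -0.018] lean 28.7 az z 77.2 az y -14.8 F [-0.1 -0.5 -0.4] w 0.375 g 0.0
(0.576, -0.11, 0.24) [-0.03, -0.12, 0.22, 0.0] fore 0.189 hand 0.062 ([0.575, -0.112, 0.239], 'lean', 28.7, 'az', 77.2, 'yz', -0.018, 'q', [-0.4, 0.63, 1.07, 1.84, -1.02, 1.41, 0.79])
(0.54, -0.26, 0.26) [-0.1, -0.41, 0.06, 0.0] fore 0.277 hand 0.194 ([0.539, -0.259, 0.26], 'lean', 28.7, 'az', 77.2, 'yz', -0.018, 'q', [-0.1, 0.68, 1.06, 1.7, -0.95, 1.56, 0.94])
(0.502, -0.36, 0.2) [-0.12, -0.34, -0.2, 0.0] fore 0.281 hand 0.313 ([0.503, -0.361, 0.2], 'lean', 28.7, 'az', 77.2, 'yz', -0.018, 'q', [0.13, 0.81, 0.99, 1.64, -0.96, 1.57, 1.11])
(0.502, -0.357, 0.1) [-0.0, 0.01, -0.28, 0.0] fore 0.231 hand 0.353 ([0.503, -0.358, 0.1], 'lean', 28.7, 'az', 77.2, 'yz', -0.018, 'q', [0.16, 0.92, 0.91, 1.69, -1.05, 1.45, 1.21])
(0.502, -0.3, 0.1) [-0.0, 0.16, 0.0, 0.0] fore 0.215 hand 0.303 ([0.503, -0.3, 0.1], 'lean', 28.7, 'az', 77.2, 'yz', -0.018, 'q', [0.06, 0.88, 0.92, 1.8, -1.07, 1.4, 1.19])
pred handle centroid top/scene [370.7 204.9] [210.4 203.4] meas (370.2,203) (209.6,205.9)
```

>>> arm_command --rows '[[[45, 0, 0, 0, 0], [52, 0, 0, 0, 0], [52, -0.01, -0.05, 0.09, 0], [52, -0.02, -0.09, 0.17, 0], [52, -0.03, -0.12, 0.22, 0], [52, -0.03, -0.12, 0.22, 0], [52, -0.03, -0.14, 0.26, 0], [52, -0.03, -0.14, 0.26, 0], [52, -0.03, -0.14, 0.26, 0], [52, -0.03, -0.14, 0.26, 0]]]'

```text
t: 41.75
eef_pos: [0.5762, -0.1112, 0.2387]
tool_rot: [-0.158, 0.769, 0.589, 0.191]
contact_force: [-0.1, -0.2, 0.3]
gripper_width: 0.608
grasp_force: 0.0
```

>>> arm_command --rows '[[[52, -0.1, -0.41, 0.06, 0], [52, -0.1, -0.41, 0.06, 0], [0, -0.1, -0.41, 0.06, 0], [0, -0.1, -0.41, 0.06, 0], [0, -0.1, -0.41, 0.06, 0], [0, -0.1, -0.41, 0.06, 0], [0, -0.15, -0.42, -0.26, 0], [0, -0.15, -0.42, -0.26, 0], [0, -0.15, -0.42, -0.26, 0], [0, -0.14, -0.42, -0.26, 0]]]'

```text
t: 43.0
eef_pos: [0.5046, -0.3601, 0.1967]
tool_rot: [-0.158, 0.769, 0.589, 0.19]
contact_force: [0.3, 0.8, 1.0]
gripper_width: 0.001
grasp_force: 0.0
```

Run:
```python
from h import *
o,_=st();I=cams.read_camera("wrist");P=cams.camera_params("wrist");S=cams.read_camera("scene")
W=cv2.resize(S[170:300,220:300],(240,390),interpolation=cv2.INTER_CUBIC);W=np.vstack([W,np.zeros((30,240,3),np.uint8)])
cv2.imwrite("pics/w5.png",np.hstack([I,W])[...,::-1])
h=cv2.cvtColor(I,cv2.COLOR_RGB2HSV);m=cv2.inRange(h,(0,150,50),(8,255,255))|cv2.inRange(h,(174,150,50),(180,255,255))
for c in cv2.findContours(m,0,cv2.CHAIN_APPROX_NONE)[0]:
    if cv2.contourArea(c)>150:print(cv2.contourArea(c),cv2.boundingRect(c),np.round(cv2.moments(c)["m10"]/cv2.moments(c)["m00"]),np.round(cv2.moments(c)["m01"]/cv2.moments(c)["m00"]))
n=np.array([-.496,-.061,.866])
for x in(.528,.533):print([proj(P,np.array([x,-.292,.0715])+n*k).round(0).tolist() for k in(.008,.036)])
print("to (.505,-.357,.1) units",np.round((np.array([.505,-.357,.1])-o["eef_pos"])/.06,2))
```

```text
t 43.0 q [ 0.125  0.815  0.988  1.638 -0.966  1.562  1.111] p [ 0.5046 -0.3601  0.1967]
z [ 0.107  0.468 -0.877] y [ 0.967 -0.255 -0.019] lean 28.7 az z 77.2 az y -14.8 F [0.3 0.8 1. ] w 0.001 g 0.0
3424.5 (236, 164, 79, 66) 280.0 198.0
962.0 (222, 0, 75, 19) 258.0 8.0
[[285.0, 186.0], [266.0, 184.0]]
[[291.0, 184.0], [273.0, 182.0]]
to (.505,-.357,.1) units [ 0.01  0.05 -1.61]
```

View pics/w5.png

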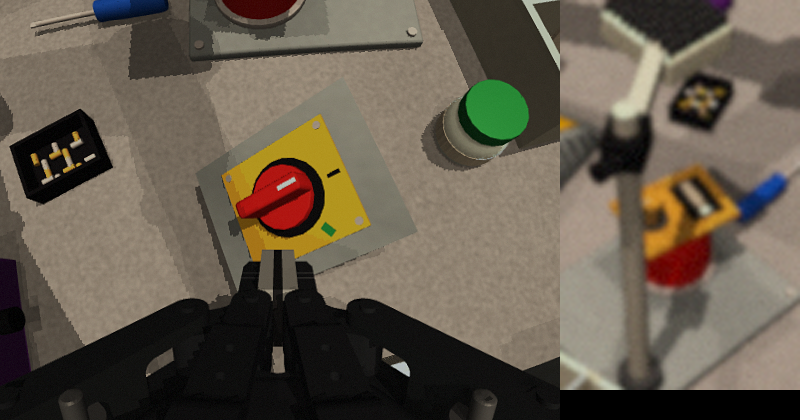

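View: handle bar from (243,210) to the white end (300,180), disc centre (288,197), green ON mark (329,230). The lower bar end must go up in the image (+y). Door still balanced. Refining the centre:

Run:
```python
from h import *
P=cams.camera_params("wrist")
print("disc centre",onz(P,288,197,.0735),"OFF mark",onz(P,334,174,.0715+.0175),"ON mark",onz(P,329,230,.0715+.009))
print("low end of bar top",onz(P,243,210,.0715+.0312-.013))
```

```text
disc centre [ 0.52512501 -0.29818921  0.0735    ] OFF mark [ 0.56035313 -0.29425503  0.089     ] ON mark [ 0.546435   -0.33113226  0.0805    ]
low end of bar top [ 0.49098178 -0.30273641  0.0897    ]
```

>>> arm_command --rows '[[[0, -0.03, 0, -0.2, 0], [0, -0.03, 0, -0.35, 0], [0, -0.03, 0, -0.35, 0], [0, 0, 0, -0.35, 0], [0, 0, 0, -0.25, 0], [0, 0, 0, -0.13, 0], [0, 0, 0.12, 0, 0], [0, 0, 0.14, 0, 0], [0, 0, 0.12, 0, 0], [0, 0, 0.1, 0, 0]]]'

```text
t: 44.35
eef_pos: [0.4999, -0.3295, 0.0994]
tool_rot: [-0.158, 0.769, 0.59, 0.191]
contact_force: [0.1, -0.4, -0.6]
gripper_width: -0.001
grasp_force: 0.0
```

>>> arm_command --rows '[[[0, 0, 0.08, 0, 0], [0, 0, 0.08, 0, 0], [0, 0, 0.08, 0, 0], [0, 0, 0.08, 0, 0], [0, 0, 0.08, 0, 0], [0, 0, 0.06, 0, 0], [0, 0, 0, 0, 0], [0, 0, 0, 0, 0], [0, 0, 0, 0, 0], [0, 0, 0, 0, 0]]]'

```text
t: 45.6
eef_pos: [0.4967, -0.3099, 0.0985]
tool_rot: [-0.153, 0.772, 0.588, 0.186]
contact_force: [-4.7, -17.1, -4.3]
gripper_width: 0.002
grasp_force: 7.7
```

```bash
cat > sw.py <<'E'
from h import *
o,_=st();I=cams.read_camera("wrist");P=cams.camera_params("wrist");cv2.imwrite("pics/w6.png",I[...,::-1])
h=cv2.cvtColor(I,cv2.COLOR_RGB2HSV);m=cv2.inRange(h,(0,150,50),(8,255,255))|cv2.inRange(h,(174,150,50),(180,255,255))
for c in cv2.findContours(m,0,cv2.CHAIN_APPROX_NONE)[0]:
    if cv2.contourArea(c)>150:print("red",cv2.contourArea(c),cv2.boundingRect(c),np.round(cv2.minAreaRect(c)[2]))
w=cv2.inRange(h,(0,0,150),(180,60,255))
x,y,a,b=max((cv2.boundingRect(c) for c in cv2.findContours(m,0,cv2.CHAIN_APPROX_NONE)[0] if cv2.boundingRect(c)[1]>30),key=lambda r:r[2]*r[3])
k=np.zeros_like(w);k[y:y+b,x:x+a]=w[y:y+b,x:x+a];ys,xs=np.nonzero(k);print("white in red box",len(xs),xs.mean() if len(xs) else 0,ys.mean() if len(ys) else 0)
n=np.array([-.497,-.056,.866]);C=np.array([.527,-.2975,.0715]);u=np.array([.86,.097,.5]);r=np.array([.112,-.994,0])
print("pred white OFF",proj(P,C+.036*n+.017*u).round(),"ON",proj(P,C+.036*n+.017*(.5*u+.866*r)).round())
E
python3 sw.py
```

```text
t 45.6 q [ 0.069  0.877  0.927  1.802 -1.063  1.386  1.2  ] p [ 0.4967 -0.3099  0.0985]
z [ 0.107  0.455 -0.884] y [ 0.965 -0.262 -0.018] lean 27.8 az z 76.7 az y -15.2 F [ -4.7 -17.1  -4.3] w 0.002 g 7.716474730668779
red 9327.5 (253, 189, 130, 115) 47.0
white in red box 302 339.6655629139073 281.34437086092714
pred white OFF [341. 237.] ON [337. 283.]
```

The white mark is at (340,281), and the ON prediction was (337,283), so the switch is ON against its stop. Retract.

>>> arm_command --rows '[[[0, 0, -0.1, 0, 0], [0, 0, -0.2, 0, 0], [0, 0, -0.2, 0, 0], [0, 0, -0.2, 0.1, 0], [0, 0, -0.1, 0.4, 0], [0, 0, 0, 0.5, 0], [0, 0, 0, 0.5, 0], [0, 0, 0, 0.4, 0], [0, 0, 0, 0, 0], [0, 0, 0, 0, 0]]]'

```text
t: 46.9
eef_pos: [0.4996, -0.35, 0.2126]
tool_rot: [-0.159, 0.769, 0.59, 0.191]
contact_force: [-0.9, -0.7, 0.9]
gripper_width: -0.005
grasp_force: 0.0
```

```bash
python3 sw.py
python3 - <<'E'
from h import *
# door check: yellow blob over the station in scene and wrist views vs the view after release
for n in("scene",):
    I=cams.read_camera(n);m=cv2.inRange(cv2.cvtColor(I,cv2.COLOR_RGB2HSV),(10,110,70),(34,255,255));k=np.zeros_like(m);k[210:270,230:310]=m[210:270,230:310]
    c=max(cv2.findContours(k,0,cv2.CHAIN_APPROX_NONE)[0],key=cv2.contourArea);P=cams.camera_params(n)
    print("yellow",cv2.boundingRect(c),[proj(P,(.5645,-.0452,.105)+R.from_euler("z",-21,degrees=True).apply(x)).round(0).tolist() for x in((.057,.045,0),(.057,-.045,0),(-.064,.045,0),(-.064,-.045,0))])
E
```

```text
t 46.9 q [ 0.101  0.783  1.004  1.655 -0.949  1.569  1.098] p [ 0.4996 -0.35    0.2126]
z [ 0.106  0.468 -0.877] y [ 0.967 -0.255 -0.019] lean 28.7 az z 77.2 az y -14.8 F [-0.9 -0.7  0.9] w -0.005 g 0.0
red 3110.5 (250, 181, 73, 63) 59.0
red 2236.5 (226, 0, 82, 36) 90.0
white in red box 74 294.31081081081084 228.21621621621622
pred white OFF [295. 205.] ON [293. 229.]
yellow (246, 224, 34, 33) [[249.0, 254.0], [235.0, 237.0], [280.0, 239.0], [265.0, 223.0]]
```

Switch ON (white mark at (294,228), ON predicted (293,229)), and the door's bounds match level on the crown. Handing in.

```bash
python3 -c "
from station import job
print(job.hand_in())"
```

```text
the job is handed in; nothing more can be done
None
```

I handed the job in at about 47 s: the door is balanced level on the red dome, let go, and the lamp switch is at ON. My last camera check before handing in confirmed both; the hand-in gave no verdict.

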